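# Clear the drip tray and hang up the rinse mugs

## Task

Get the art-class rinse mugs up to dry: first move every paint jar out of the drip tray and stand it upright on the green cutting mat, then push the tray fully home under the hooks. After that hang every mug by its handle on the rack, one mug to a hook, and leave everything else on the table as it is.

Things in the scene. Friction and masses are not known exactly. Their poses are not given: they have to be found in the camera images.
- rack: Wooden drying rack, fixed. Origin on the table under the tip of the middle hook; x away from the robot, y along the beam, z up. Three hooks (see hook1) reach out to -x from the beam at y = +130, 0, -130 mm. Beam: front face at x = 131 mm, 20 mm thick, top 204 mm high; posts at y = +-205 mm. A low front rail (x = 4 to 16 mm, 49 to 75 mm high): the empty tray passes under it, jars do not.
- hook1 (a point): Hook at rack y = +130 mm, 8 mm round steel bar; this point is on the level bar's axis, 190 mm above the table, 45 mm behind the hook's tip; axes as the rack's. The level bar runs from the beam to 31 mm before this point (rack x = 14 mm), then turns up to the tip at rack x = 0, where the axis is 204 and the top 208 mm high.
- hook2 (a point): The same point of the middle hook (rack y = 0), an equal hook.
- hook3 (a point): The same point of the hook at rack y = -130 mm, an equal hook.
- tray (a joint): White drip tray below the hooks: 0 m is fully home (at its stop), up to 0.12 drawn out towards the robot (rack -x); starts at 0.095 to 0.115. Slides with about 1.2 N of friction and stays where left. 160 mm deep (rack x) by 360 mm wide (y), rim 26 mm and inner floor 6 mm above the table; at home it spans rack x = -35 to 125 mm.
- tray_knob (a point): Centre of the top of the blue upright knob at the middle of the tray's front edge, 18 mm in diameter, its top 68 mm above the table, graspable down to about 25 mm; it moves with the tray (at home at rack x = -50, y = 0).
- mat: Green cutting mat, fixed, 300 mm (its x) by 130 mm (its y), 4 mm thick. Origin at the centre of its underside.
- mug_blue: Blue enamel rinse mug: straight round body 58 mm in diameter, 80 mm high, open top, 0.13 kg. Starts upright. Origin at the centre of its underside, z up its axis. Handle of 8 mm bar on its +y side, in its y-z plane: upright bar at y = 56 mm, level bars at heights 66 and 14 mm; the opening is 44 mm high (z 18 to 62) and 23 mm wide (y 29 to 52). May be absent.
- mug_blue_loop (a point): Centre of the handle opening of the blue mug, at (0, 40.5, 40) mm in the mug's frame. A hung mug swings and tips well over (about 50 degrees) on its hook, with this point about 20 mm below the hook's bar.
- mug_white: White enamel rinse mug: straight round body 58 mm in diameter, 80 mm high, open top, 0.13 kg. Starts upright. Origin at the centre of its underside, z up its axis. Handle of 8 mm bar on its +y side, in its y-z plane: upright bar at y = 56 mm, level bars at heights 66 and 14 mm; the opening is 44 mm high (z 18 to 62) and 23 mm wide (y 29 to 52). May be absent.
- mug_white_loop (a point): Centre of the handle opening of the white mug, at (0, 40.5, 40) mm in the mug's frame. A hung mug swings and tips well over (about 50 degrees) on its hook, with this point about 20 mm below the hook's bar.
- mug_red: Red enamel rinse mug: straight round body 58 mm in diameter, 80 mm high, open top, 0.13 kg. Starts upright. Origin at the centre of its underside, z up its axis. Handle of 8 mm bar on its +y side, in its y-z plane: upright bar at y = 56 mm, level bars at heights 66 and 14 mm; the opening is 44 mm high (z 18 to 62) and 23 mm wide (y 29 to 52). May be absent.
- mug_red_loop (a point): Centre of the handle opening of the red mug, at (0, 40.5, 40) mm in the mug's frame. A hung mug swings and tips well over (about 50 degrees) on its hook, with this point about 20 mm below the hook's bar.
- paint_yellow: Yellow paint jar, squat and round: yellow body 62 mm in diameter up to 56 mm high with a pale label, flat black lid 58 mm in diameter up to 74 mm, 0.22 kg, heavy at the bottom. Origin at the centre of its underside, z up. Starts standing in the drip tray. May be absent.
- paint_orange: Orange paint jar, squat and round: orange body 62 mm in diameter up to 56 mm high with a pale label, flat black lid 58 mm in diameter up to 74 mm, 0.22 kg, heavy at the bottom. Origin at the centre of its underside, z up. Starts standing in the drip tray. May be absent.
- paint_blue: Blue paint jar, squat and round: blue body 62 mm in diameter up to 56 mm high with a pale label, flat black lid 58 mm in diameter up to 74 mm, 0.22 kg, heavy at the bottom. Origin at the centre of its underside, z up. Starts standing in the drip tray. May be absent.
- tub: Blue closed tub, 130 x 100 x 60 mm. Bystander, to be left alone. Origin at the centre of its underside.
- tape: Roll of brown tape lying flat, 60 mm in diameter, 20 mm high. Bystander, to be left alone. Origin at the centre of its underside.
- eraser: Dark eraser, 45 x 22 x 14 mm. Bystander, to be left alone. Origin at the centre of its underside.
- pastels: Flat wooden pastel box, 110 x 70 x 22 mm. Bystander, to be left alone. Origin at the centre of its underside.
- paint_tin: Flat dark metal watercolour tin, 90 x 60 x 20 mm. Bystander, to be left alone. Origin at the centre of its underside.
- charcoal: Flat cardboard box of charcoal, 100 x 55 x 22 mm. Bystander, to be left alone. Origin at the centre of its underside.

How it is judged:
By the outcome, as a careful person would: the job done as asked, in the order asked, and still so for the second after the job is handed in, with the robot touching nothing.
Of paint_yellow, paint_orange, paint_blue only 2 to 3 are there at a start; the rules pass over those that are not, and their reading is None.
Of mug_blue, mug_white, mug_red only 2 to 3 are there at a start; the rules pass over those that are not, and their reading is None.
At some moment in a run one of paint_yellow, paint_orange, paint_blue, mug_blue, mug_white, mug_red may be knocked a few centimetres aside while the robot is not near it.
It also fails if it takes over 210 s, if anything falls off the work surface, if the arm or the gripper's body presses on something with over 40 N, if the wrist force passes 120 N, or if a joint passes its speed limit or range.

## Robot

A 6-joint arm with a two-finger parallel gripper is mounted at the origin on the work surface. World frame = base frame: x ahead of the robot, y to its left, z up, the work surface at z = 0. Lengths are in m, angles in degrees, forces in N, time in s.
With the tool pointing down it reaches from about 0.35 to 0.875 m from the base axis. Payload 4.2 kg.
Tool frame: the origin (TCP) lies at the very end of the fingers, on their centre line; the grasp point (between the pads) lies 19 mm behind it; z points along the fingers, y is the line along which they close (so a half turn about z gives the same grasp; the last joint's range is limited). The gripper opens to 87 mm and grips with 3 to 60 N. Pads are 19 mm wide; open, the fingers measure 117 mm over their backs; the gripper's body (75 mm by 190 mm) begins 51 mm behind the grasp point.
Start: joints at [-62.246, 22.042, 0.453, 0, -68.411, -14.817], TCP at [0.14, -0.609, 0.223] pointing down, gripper open.
Joint ranges: [-179.83, 179.83], [-69.29, 118.12], [-61.27, 80.66], [-181.25, 117.63], [-171.15, -9.14], [-177.46, 177.46]. Speed limits (degrees/s): [159.86, 159.86, 180, 180, 180, 180].

## Interface

Orientations are given as a 3x3 rotation matrix whose columns are the frame's x, y, z axes.
In Python, from station import r gives the robot as it stands.
- The arm moves only by the tool jog_arm, never from a script. Its argument "plan" is text: rows parted by semicolons, each of 7 numbers parted by spaces: the shift along the tool's x, y, z normalised to -1 to 1, where 1 is 0.025 m, then the turn, a rotation vector about the tool's x, y, z normalised to -1 to 1, where 1 is 8 degrees, then the closure, from -1 (fully open) to 1 (shut). A call has exactly 10 rows; each row shifts and turns the commanded pose from where the row before left it, along the tool's axes as they then stand; what a row does not reach is not made up. A row lasts 1/10 s, in which the tool goes at most 50 mm and 8.59 degrees, less where a joint would pass 70% of its speed; a pose out of reach is approached as far as the arm can. A call with a number of a shift or a turn outside -1 to 1 is refused whole. A call with a gripper value outside its range is refused whole. The fingers move at their own pace and stop on an object; the grip force is fixed at half the most. Time passes only in rows, so rows that do not move let the fingers close, or fill a call up. It gives the time, the measured TCP pose, the force, the opening and the grip force at its end, in the units of the state.
- r.sense(): the state, without advancing time (a new reading comes with each control period).
- r.capture(name): name is "side" or "top"; returns (picture, depth): 384x512x3 uint8, red, green, blue; 384x512 float32, m along the optical axis (not along the pixel's ray), 0 where there is no reading.
- r.get_calibration(name): a dict with "mtx" (3x3 intrinsics, pixels), "extrinsics" (4x4, takes a point from camera to world coordinates). Camera axes: x right, y up, looking along -z (the intrinsics and any distortion apply to the point x, -y, -z); pixel columns grow to the right and rows downward; lengths in m; the calibration is good to about 2 mm. A picture is of the moment at which its call begins. get_calibration takes no time and is no camera call.
- r.finish_job(): hands the job in; it is judged then, once.
The state is a dict: "time_s": time; "joints": joint angles; "joint_velocities": joint speeds; "effort": joint torques, N m; "tcp_pos": TCP position; "ee_rot": TCP orientation; "wrist_force": force on the tool from outside, world axes, zero at the start; "moment": the same for the moment, N m; "gripper_width": opening from 0.0 (shut) to 1.0 (fully open); "gripper_force": force on a finger pad.
Only numpy, scipy, OpenCV 4.12 (cv2) and the standard library are available. Lean on these libraries where they do the work, as an engineer would, in place of code of your own. Each camera call takes 0.05 s, during which the arm holds its last target. There are 200 camera calls.

## Working session

There is one attempt and no reset: what is moved stays moved. The work goes in short steps, Python scripts to look and compute and a tool call to move; the robot and the scene stay as the last step left them, time stands still between calls to the robot, and variables do not carry over. Pictures are saved under pics/ and viewed, at most 14 in all, crops included, and the job is handed in when it is done.

Besides the shell and the picture viewer there is one more tool, called after "Request:" as name(argument=value, ...) on one line, values as JSON. jog_arm: Moves the arm, as the interface text tells. Scaled input: -1 to 1 covers 0.025 m each way for a shift and 8 degrees each way for a turn. Its arguments: {"type":"object","properties":{"plan":{"type":"string"}},"required":["plan"]}

```bash
ls; mkdir -p pics
cat > h.py <<'E'
from station import r
import numpy as np, cv2
def cap(n,save=None):
    im,d=r.capture(n)
    if save: cv2.imwrite('pics/'+save,im[:,:,::-1])
    return im,d
def pts(n,d):
    c=r.get_calibration(n);K=np.array(c['mtx']);E=np.array(c['extrinsics'])
    v,u=np.mgrid[:d.shape[0],:d.shape[1]]
    x=(u-K[0,2])/K[0,0]*d;y=(v-K[1,2])/K[1,1]*d
    P=np.stack([x,-y,-d,np.ones_like(d)],-1)@E.T
    return P[...,:3]
def cast(n,u,v,z):
    c=r.get_calibration(n);K=np.array(c['mtx']);E=np.array(c['extrinsics'])
    q=E[:3,:3]@np.array([(u-K[0,2])/K[0,0],-(v-K[1,2])/K[1,1],-1])
    o=E[:3,3];return o+q*(z-o[2])/q[2]
E
python3 - <<'E'
from h import *
for n in('side','top'):
    im,d=cap(n,n+'0.png'); np.savez('pics/%s0.npz'%n,im=im,d=d)
    c=r.get_calibration(n); print(n,c)
    P=pts(n,d); print((d==0).mean(), P[200,256])
print(r.sense())
E
```

```text
pics
side {'mtx': array([[365.66829317,   0.        , 266.35158889],
       [  0.        , 365.66829317, 191.76464635],
       [  0.        ,   0.        ,   1.        ]]), 'extrinsics': array([[ 0.99804833,  0.04830884, -0.03956997,  0.44533393],
       [-0.05945715,  0.54144155, -0.83863335, -0.86607768],
       [-0.01908858,  0.83934933,  0.54325714,  0.72272992],
       [ 0.        ,  0.        ,  0.        ,  1.        ]])}
0.004063924153645833 [0.45844752 0.1956229  0.00270075]
top {'mtx': array([[427.98687308,   0.        , 250.92113512],
       [  0.        , 427.98687308, 189.83465949],
       [  0.        ,   0.        ,   1.        ]]), 'extrinsics': array([[ 0.01423898,  0.99416803, -0.106898  ,  0.3521731 ],
       [-0.99951566,  0.01711056,  0.02599377,  0.06251113],
       [ 0.02767126,  0.1064761 ,  0.99393015,  1.35442591],
       [ 0.        ,  0.        ,  0.        ,  1.        ]])}
0.004262288411458333 [0.46452624 0.01100037 0.01334636]
{'time_s': 0.1, 'joints': array([-6.22447758e+01,  2.20867530e+01,  3.87120534e-01, -2.37586032e-02,
       -6.84122367e+01, -1.48158011e+01]), 'joint_velocities': array([ 0.07635385, -0.03983633,  0.08914896,  0.00682271, -0.00927337,
       -0.00164987]), 'effort': array([-2.08353499e-04, -3.91689384e+01,  1.87935001e+01,  4.23190758e+00,
        1.34701314e-02, -7.57362727e-05]), 'tcp_pos': array([ 0.1398279 , -0.60859945,  0.22156552]), 'ee_rot': array([[-9.74641553e-01, -2.23771134e-01, -5.68032516e-04],
       [-2.23771819e-01,  9.74639695e-01,  1.90737795e-03],
       [ 1.26810911e-04,  1.98611948e-03, -9.99998020e-01]]), 'wrist_force': array([-0.72729158,  0.77801427,  0.22703143]), 'moment': array([-0.00918327, -0.01094882,  0.02501081]), 'gripper_force': 0.0, 'gripper_width': 0.9996836158152363}
```

View pics/top0.png

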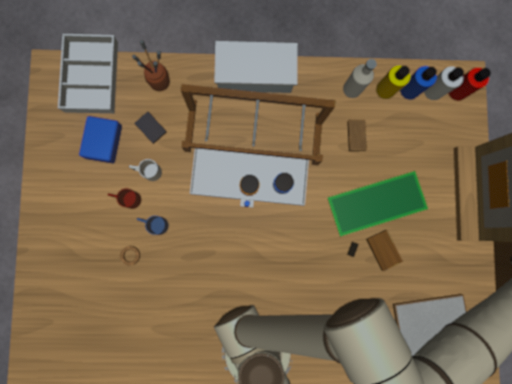

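View pics/side0.png

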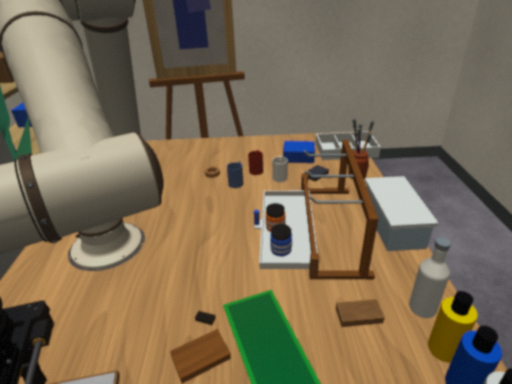

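Top view: two jars in the tray, orange (249,185) and blue (284,183), with the knob at (247,203). The mugs are white (148,170), red (128,198) and blue (157,226), all with handles toward the left (+y). The mat is around (378,203), and the rack hooks are at columns 209/255/302. The side view agrees.

```bash
cat >> h.py <<'E'
def mug(P,hsv,m,name):
    pass
def comps(m,mn=15):
    n,l,s,c=cv2.connectedComponentsWithStats(m.astype(np.uint8),connectivity=8)
    return [(l==i) for i in range(1,n) if s[i,4]>=mn]
E
python3 - <<'E'
from h import *
for n in('top','side'):
    f=np.load('pics/%s0.npz'%n);im,d=f['im'],f['d'];P=pts(n,d);X,Y,Z=P[...,0],P[...,1],P[...,2]
    hsv=cv2.cvtColor(im,cv2.COLOR_RGB2HSV)
    H,S,V=hsv[...,0].astype(int),hsv[...,1],hsv[...,2]
    print(n)
    ws=(X>.2)&(X<.95)&(abs(Y)<.75)&(d>0)
    m=ws&(H>50)&(H<75)&(S>150)&(Z<.02)
    u,v=np.nonzero(m)[::-1]; 
    if n=='top':
        b=cv2.minAreaRect(np.stack([u,v],1).astype(np.float32));bp=cv2.boxPoints(b);print('mat',[cast('top',*p,.004)[:2].round(4) for p in bp],cast('top',*b[0],.004)[:2])
    # everything tall: components above 0.03
    for c in comps(ws&(Z>.04)&(Z<.3),20):
        zt=np.percentile(Z[c],90);t=c&(Z>zt-.012)
        vv,uu=np.nonzero(c)
        print('px',uu.mean().round(0),vv.mean().round(0),'n',c.sum(),'ztop',zt.round(3),'top mean',P[t].mean(0).round(4),'ext',(P[c].min(0)).round(3),P[c].max(0).round(3),'rgb',im[c].mean(0).round())
E
```

```text
top
mat [array([ 0.4754, -0.2208]), array([ 0.5665, -0.5009]), array([ 0.4485, -0.5344]), array([ 0.3596, -0.2563])] [ 0.46197713 -0.37733746]
px 153.0 69.0 n 716 ztop 0.202 top mean [0.8457 0.3361 0.2076] ext [0.81  0.294 0.041] [0.886 0.37  0.234] rgb [87. 60. 44.]
px 256.0 78.0 n 5934 ztop 0.204 top mean [0.7255 0.0192 0.2016] ext [ 0.588 -0.196  0.04 ] [0.945 0.233 0.213] rgb [132. 129. 124.]
px 84.0 80.0 n 630 ztop 0.052 top mean [0.829  0.5563 0.047 ] ext [0.737 0.47  0.04 ] [0.95  0.634 0.058] rgb [137. 141. 142.]
px 360.0 77.0 n 661 ztop 0.207 top mean [ 0.8364 -0.2963  0.2082] ext [ 0.805 -0.327  0.04 ] [ 0.867 -0.266  0.216] rgb [104. 103.  94.]
px 434.0 80.0 n 2636 ztop 0.164 top mean [ 0.8366 -0.5272  0.1634] ext [ 0.803 -0.68   0.04 ] [ 0.871 -0.374  0.171] rgb [78. 63. 50.]
px 98.0 138.0 n 1416 ztop 0.063 top mean [0.643  0.4983 0.0593] ext [0.574 0.442 0.04 ] [0.712 0.557 0.07 ] rgb [ 43.  79. 151.]
px 495.0 188.0 n 3482 ztop 0.198 top mean [ 0.5211 -0.6795  0.2004] ext [ 0.35  -0.687  0.04 ] [ 0.649 -0.673  0.224] rgb [60. 49. 33.]
px 251.0 151.0 n 805 ztop 0.078 top 
[... 1217 characters left out ...]
[0.582 0.395 0.083] rgb [110. 103.  91.]
px 235.0 170.0 n 247 ztop 0.08 top mean [0.3875 0.3117 0.0755] ext [0.357 0.28  0.04 ] [0.414 0.366 0.083] rgb [53. 55. 62.]
px 278.0 225.0 n 839 ztop 0.082 top mean [ 0.5173 -0.0299  0.0797] ext [ 0.484 -0.104  0.04 ] [0.549 0.061 0.084] rgb [57. 49. 49.]
px 256.0 214.0 n 61 ztop 0.069 top mean [0.4562 0.0387 0.0649] ext [0.448 0.031 0.041] [0.464 0.05  0.07 ] rgb [ 71.  71. 100.]
px 432.0 276.0 n 1713 ztop 0.199 top mean [ 0.8381 -0.3044  0.2048] ext [ 0.809 -0.333  0.04 ] [ 0.868 -0.278  0.213] rgb [113. 111. 102.]
px 468.0 343.0 n 4401 ztop 0.165 top mean [ 0.8373 -0.4756  0.1638] ext [ 0.808 -0.577  0.04 ] [ 0.874 -0.379  0.169] rgb [57. 62. 53.]
```

```bash
cat >> h.py <<'E'
def circ(Q,r0):
    from scipy.optimize import least_squares
    h=cv2.convexHull(Q.astype(np.float32)*1000)[:,0]
    f=least_squares(lambda p:np.hypot(*(h-p).T)-r0,h.mean(0),loss='soft_l1',f_scale=1.5)
    return f.x/1000,np.abs(f.fun).mean()
def mugs(n,im,d,box=(.3,.62,.24,.47)):
    P=pts(n,d);X,Y,Z=P[...,0],P[...,1],P[...,2];out=[]
    for c in comps((X>box[0])&(X<box[1])&(Y>box[2])&(Y<box[3])&(Z>.035)&(Z<.1)&(d>0),40):
        Q=P[c];T=Q[Q[:,2]>.06][:,:2];c0=np.median(T,0)
        for _ in range(5):
            B=T[np.hypot(*(T-c0).T)<.034]; c0,res=circ(B,.029)
        D=np.hypot(*(T-c0).T);Hh=T[(D>.037)&(D<.065)]
        a=np.degrees(np.arctan2(*(Hh.mean(0)-c0)[::-1])) if len(Hh)>2 else None
        out.append((im[c].mean(0).round(),c0.round(4),round(float(res),2),a,len(Hh),D.max().round(3)))
    return out
E
python3 - <<'E'
from h import *
for n in('top','side'):
    f=np.load('pics/%s0.npz'%n);im,d=f['im'],f['d'];P=pts(n,d);X,Y,Z=P[...,0],P[...,1],P[...,2]
    for m in mugs(n,im,d): print(n,m)
    for c,lo,hi in((1,-.11,-.03),(2,0,.075)):
        m=(X>.47)&(X<.56)&(Y>lo)&(Y<hi)&(Z>.074)&(Z<.095); print('jar',circ(P[m][:,:2],.029))
    m=(X>.43)&(X<.48)&(Y>.02)&(Y<.065)&(Z>.06)&(Z<.08);print('knob',circ(P[m][:,:2],.009))
    # beam top
    m=(X>.69)&(X<.79)&(abs(Y-.015)<.19)&(Z>.194)&(Z<.212)
    x0,y0=P[m][:,0],P[m][:,1]
    # robust line via bins: front/back edge
    bs=np.linspace(-.16,.19,15);F=[];B=[]
    for a,b in zip(bs[:-1],bs[1:]):
        k=(y0>=a)&(y0<b)
        if k.sum()>3: F.append(((a+b)/2,np.median(x0[k])))
    print('beam centre line',np.polyfit(*np.array(F).T,1))
    m=(X>.57)&(X<.66)&(abs(Y-.015)<.21)&(Z>.066)&(Z<.085);F=[]
    for a,b in zip(bs[:-1],bs[1:]):
        k=m&(Y>=a)&(Y<b)
        if k.sum()>3: F.append(((a+b)/2,np.median(X[k])))
    print('rail line',np.polyfit(*np.array(F).T,1))
    m=(X>.57)&(X<.72)&(abs(Y-.015)<.22)&(Z>.15)&(Z<.225)
    for c in comps(m,8):
        Q=P[c]; p=np.polyfit(Q[:,0],Q[:,1],1); print('hook',len(Q),Q.min(0).round(3),Q.max(0).round(3),'line',p.round(3),'y@.64',np.polyval(p,.64).round(4),'tipcol', Q[Q[:,0]<Q[:,0].min()+.006].mean(0).round(4))
E
```

```text
top (array([ 38.,  65., 124.]), array([0.6023, 0.4613]), 14.57, None, 0, np.float64(0.022))
top (array([118., 116., 110.]), array([0.5295, 0.3366]), 21.36, np.float64(33.60415654384163), 72, np.float64(0.068))
top (array([87., 46., 31.]), array([0.4802, 0.3933]), 21.56, np.float64(133.89529660593325), 72, np.float64(0.068))
top (array([68., 70., 78.]), array([0.3993, 0.31  ]), 23.92, np.float64(136.36156276957863), 64, np.float64(0.061))
jar (array([ 0.5179837 , -0.07007098]), np.float64(28.155958691275732))
jar (array([0.50607763, 0.03417118]), np.float64(27.967422226646182))
knob (array([0.45193488, 0.04485252]), np.float64(7.67218744426438))
beam centre line [0.08462945 0.73760207]
rail line [0.08778207 0.6074294 ]
hook 110 [0.61  0.147 0.186] [0.719 0.163 0.21 ] line [-0.085  0.211] y@.64 0.1565 tipcol [0.6125 0.1593 0.2062]
hook 121 [0.599 0.016 0.186] [0.72  0.031 0.21 ] line [-0.082  0.079] y@.64 0.0263 tipcol [0.6015 0.0294 0.2067]
hook 257 [ 0.588 -0.195  0.153] [ 0.72  -0.097  0.213] line [-0.588  0.267] y@.64 -0.109 tipcol [ 0.5901 -0.0993  0.2073]
side (array([79., 33., 2
[... 466 characters left out ...]
8.35016635025885))
jar (array([0.52145507, 0.02926216]), np.float64(28.1671968625749))
knob (array([0.45584456, 0.03890142]), np.float64(8.713635535276435))
beam centre line [0.08661138 0.73949332]
rail line [0.08542409 0.61131135]
hook 77 [0.611 0.143 0.19 ] [0.72  0.159 0.21 ] line [-0.093  0.213] y@.64 0.1532 tipcol [0.6134 0.1543 0.2066]
hook 93 [0.601 0.014 0.19 ] [0.718 0.033 0.208] line [-0.084  0.076] y@.64 0.0227 tipcol [0.6036 0.0272 0.2047]
hook 159 [ 0.59  -0.117  0.191] [ 0.72  -0.1    0.209] line [-0.085 -0.053] y@.64 -0.107 tipcol [ 0.5926 -0.1037  0.2059]
hook 113 [ 0.715 -0.2    0.151] [ 0.72  -0.148  0.206] line [ 3.998 -3.055] y@.64 -0.4964 tipcol [ 0.7176 -0.1863  0.1828]
```

```bash
sed -i 's/-r0,h.mean/-r0*1000,h.mean/' h.py
cat > jars.py <<'E'
from h import *
E
python3 - <<'E'
from h import *
for n in('top','side'):
    f=np.load('pics/%s0.npz'%n);im,d=f['im'],f['d'];P=pts(n,d);X,Y,Z=P[...,0],P[...,1],P[...,2]
    for m in mugs(n,im,d): print(n,m)
    for c,lo,hi in((1,-.11,-.03),(2,0,.075)):
        m=(X>.47)&(X<.56)&(Y>lo)&(Y<hi)&(Z>.074)&(Z<.095); print('jar',circ(P[m][:,:2],.029))
    m=(X>.43)&(X<.48)&(Y>.02)&(Y<.065)&(Z>.06)&(Z<.08);print('knob',circ(P[m][:,:2],.009))
E
```

```text
top (array([ 38.,  65., 124.]), array([0.6016, 0.4867]), 2.08, None, 0, np.float64(0.032))
top (array([118., 116., 110.]), array([0.5504, 0.3439]), 1.53, np.float64(82.50375875106737), 18, np.float64(0.055))
top (array([87., 46., 31.]), array([0.4619, 0.4022]), 1.08, np.float64(80.18904470577674), 19, np.float64(0.059))
top (array([68., 70., 78.]), array([0.3867, 0.3326]), 2.94, np.float64(-103.58982795364965), 49, np.float64(0.048))
jar (array([ 0.51724737, -0.06914191]), np.float64(0.8025269756330307))
jar (array([0.50986598, 0.03554254]), np.float64(0.8726433727722477))
knob (array([0.45212636, 0.0414745 ]), np.float64(0.8992543006087507))
side (array([79., 33., 22.]), array([0.4648, 0.4005]), 1.46, None, 1, np.float64(0.055))
side (array([ 28.,  52., 112.]), array([0.5961, 0.4397]), 2.84, None, 0, np.float64(0.033))
side (array([110., 103.,  91.]), array([0.554 , 0.3401]), 1.29, None, 2, np.float64(0.055))
side (array([53., 54., 62.]), array([0.3862, 0.3116]), 1.29, np.float64(70.8904956360333), 3, np.float64(0.058))
jar (array([ 0.52113659, -0.07178344]), np.float64(0.6256712258536797))
jar (array([0.51320046, 0.03282078]), np.float64(0.6301082845253791))
knob (array([0.45620268, 0.04090772]), np.float64(0.4914662468327746))
```

Add to h.py:
```python
O=np.array([.5995,.028]);YAW=np.radians(-4.9)
ex=np.array([np.cos(YAW),np.sin(YAW)]);ey=np.array([-ex[1],ex[0]])
def rk(p): d=np.array(p[:2])-O; return np.array([d@ex,d@ey])
def wd(q): return O+q[0]*ex+q[1]*ey
def goal(x,y,z,yaw=0,rack=True):
    """rack-frame goal; tool y at angle yaw from rack y; prints turn then shift (after turn) in units"""
    s=r.sense();p=s['tcp_pos'];R=s['ee_rot']
    q=np.array([x,y]) if rack else rk((x,y))
    a=np.radians(yaw)+YAW
    G=np.array([[-np.cos(a),-np.sin(a),0],[-np.sin(a),np.cos(a),0],[0,0,-1]])
    rv=cv2.Rodrigues(R.T@G)[0].ravel()
    D=np.r_[wd(q),z]-p
    print('t',s['time_s'],'rack',rk(p).round(4),'z',p[2].round(4),'turn u',(np.degrees(rv)/8).round(2),'shift u',(G.T@D/.025).round(2),'w',s['gripper_width'],'f',s['wrist_force'].round(1))
```

```text
(no output)
```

Request:
jog_arm(plan="0 0 0 0 0 0.74 -1;0 0 0 0 0 0.74 -1;0 0 0 0 0 0.74 -1;-0.6 1 0 0 0 0 -1;-0.6 1 0 0 0 0 -1;-0.6 1 0 0 0 0 -1;-0.6 1 0 0 0 0 -1;-0.6 1 0 0 0 0 -1;-0.6 1 0 0 0 0 -1;-0.6 1 0 0 0 0 -1")

```text
time_s: 1.1
tcp_pos: [0.2596, -0.4423, 0.2221]
ee_rot: [[-0.996, 0.084, -0.0], [0.084, 0.996, 0.001], [0.001, 0.001, -1.0]]
wrist_force: [0.6, -0.8, 0.4]
gripper_width: 1.0
gripper_force: 0.0
```

Request:
jog_arm(plan="-0.6 1 0 0 0 0 -1;-0.6 1 0 0 0 0 -1;-0.6 1 0 0 0 0 -1;-0.6 1 0 0 0 0 -1;-0.6 1 0 0 0 0 -1;-0.6 1 0 0 0 0 -1;-0.6 1 0 0 0 0 -1;-0.6 1 0 0 0 0 -1;-0.6 1 0 0 0 0 -1;0 0 0 0 0 0 -1")

```text
time_s: 2.1
tcp_pos: [0.414, -0.2288, 0.2223]
ee_rot: [[-0.997, 0.081, 0.0], [0.081, 0.997, 0.0], [0.0, 0.0, -1.0]]
wrist_force: [0.1, -0.3, -0.5]
gripper_width: 1.005
gripper_force: 0.0
```

```bash
python3 -c "
from h import *
goal(-.0718,-.105,.03)"
```

```text
t 2.1 rack [-0.1628 -0.2717] z 0.2223 turn u [ 0.   -0.    0.03] shift u [-3.64  6.67  7.69] w 1.0048289340411543 f [ 0.1 -0.3 -0.5]
```

Request:
jog_arm(plan="-0.52 0.953 0 0 0 0.03 -1;-0.52 0.953 0 0 0 0 -1;-0.52 0.953 0 0 0 0 -1;-0.52 0.953 0 0 0 0 -1;-0.52 0.953 0 0 0 0 -1;-0.52 0.953 0 0 0 0 -1;-0.52 0.953 0 0 0 0 -1;0 0 1 0 0 0 -1;0 0 1 0 0 0 -1;0 0 1 0 0 0 -1")

```text
time_s: 3.1
tcp_pos: [0.5176, -0.0728, 0.1465]
ee_rot: [[-0.996, 0.088, -0.0], [0.088, 0.996, 0.0], [0.0, 0.0, -1.0]]
wrist_force: [0.1, -0.7, 0.0]
gripper_width: 1.0
gripper_force: 0.0
```

Request:
jog_arm(plan="0 0 0.8 0 0 0 -1;0 0 0.8 0 0 0 -1;0 0 0.8 0 0 0 -1;0 0 0.8 0 0 0 -1;0 0 0.8 0 0 0 -1;0 0 0.69 0 0 0 -1;0 0 0 0 0 0 1;0 0 0 0 0 0 1;0 0 0 0 0 0 1;0 0 0 0 0 0 1")

```text
time_s: 4.1
tcp_pos: [0.5188, -0.0725, 0.0314]
ee_rot: [[-0.996, 0.088, 0.002], [0.088, 0.996, 0.0], [-0.002, 0.001, -1.0]]
wrist_force: [-0.4, 2.2, -0.2]
gripper_width: 0.723
gripper_force: 0.7
```

```bash
python3 -c "
from h import *
goal(-.0718,-.105,.03)"
```

```text
t 4.1 rack [-0.0719 -0.107 ] z 0.0314 turn u [ 0.    0.02 -0.02] shift u [-0.    0.08  0.05] w 0.7229249933631762 f [-0.4  2.2 -0.2]
```

Request:
jog_arm(plan="0 0 0 0 0 0 1;0 0 0 0 0 0 1;0 0 -0.3 0 0 0 1;0 0 -0.7 0 0 0 1;0 0 -1 0 0 0 1;0 0 -1 0 0 0 1;0 0 -1 0 0 0 1;0 0 -1 0 0 0 1;0 -0.4 0 0 0 0 1;0 -0.7 0 0 0 0 1")

```text
time_s: 5.1
tcp_pos: [0.5152, -0.0998, 0.1555]
ee_rot: [[-0.996, 0.087, 0.001], [0.087, 0.996, 0.001], [-0.0, 0.001, -1.0]]
wrist_force: [-0.4, 0.9, -1.3]
gripper_width: 0.705
gripper_force: 30.0
```

Request:
jog_arm(plan="0 -1 0 0 0 0 1;0 -1 0 0 0 0 1;0 -1 0 0 0 0 1;0 -1 0 0 0 0 1;0 -1 0 0 0 0 1;0 -1 0 0 0 0 1;0 -1 0 0 0 0 1;0 -1 0 0 0 0 1;0 -1 0 0 0 0 1;0 -1 0 0 0 0 1")

```text
time_s: 6.1
tcp_pos: [0.492, -0.3498, 0.1536]
ee_rot: [[-0.996, 0.089, -0.003], [0.089, 0.996, 0.002], [0.003, 0.001, -1.0]]
wrist_force: [-0.3, 0.4, -1.4]
gripper_width: 0.703
gripper_force: 30.0
```

```bash
python3 -c "
from h import *
goal(-.0789,-.4674,.031)
cap('side','side1.png');cap('top','top1.png')
P=[];
for n in('top','side'):
    im,d=r.capture(n);np.savez('pics/%s1.npz'%n,im=im,d=d)"
```

```text
t 6.1 rack [-0.0748 -0.3856] z 0.1536 turn u [ 0.01 -0.02 -0.02] shift u [ 0.16 -3.27  4.9 ] w 0.7032332018542817 f [-0.3  0.4 -1.4]
```

View pics/side1.png

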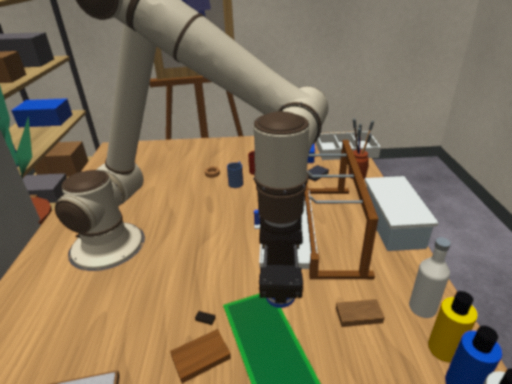

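The blue jar is held at pixel (280,300), just beyond the mat's edge.

Request:
jog_arm(plan="0.04 -0.82 0 0 0 0 1;0.04 -0.82 0 0 0 0 1;0.04 -0.82 0 0 0 0 1;0.04 -0.82 0 0 0 0 1;0 0 0.9 0 0 0 1;0 0 0.9 0 0 0 1;0 0 0.9 0 0 0 1;0 0 0.9 0 0 0 1;0 0 0.7 0 0 0 1;0 0 0.6 0 0 0 1")

```text
time_s: 7.3
tcp_pos: [0.4818, -0.4289, 0.0312]
ee_rot: [[-0.996, 0.087, -0.002], [0.087, 0.996, 0.001], [0.002, 0.001, -1.0]]
wrist_force: [-0.3, -0.2, -2.4]
gripper_width: 0.702
gripper_force: 30.0
```

Request:
jog_arm(plan="0 0 0 0 0 0 1;0 0 0 0 0 0 1;0 0 0 0 0 0 -1;0 0 0 0 0 0 -1;0 0 0 0 0 0 -1;0 0 0 0 0 0 -1;0 0 -0.5 0 0 0 -1;0 0 -1 0 0 0 -1;0 0 -1 0 0 0 -1;0 0 -1 0 0 0 -1")

```text
time_s: 8.3
tcp_pos: [0.4824, -0.4305, 0.1223]
ee_rot: [[-0.996, 0.088, 0.001], [0.088, 0.996, -0.001], [-0.001, -0.001, -1.0]]
wrist_force: [0.4, 0.0, 0.5]
gripper_width: 1.002
gripper_force: 0.0
```

```bash
python3 -c "
from h import *
goal(-.0882,-.0015,.03)
for n in('top','side'):
    im,d=cap(n,n+'2.png');P=pts(n,d);X,Y,Z=P[...,0],P[...,1],P[...,2]
    m=(X>.47)&(X<.57)&(Y>-.01)&(Y<.08)&(Z>.074)&(Z<.095); print('jar',circ(P[m][:,:2],.029))
    m=(X>.43)&(X<.53)&(Y>-.48)&(Y<-.38)&(Z>.070)&(Z<.09); print('placed',m.sum())
    for q in mugs(n,im,d): print(q)
"
```

```text
t 8.3 rack [-0.0775 -0.4668] z 0.1223 turn u [-0.    0.01 -0.02] shift u [ 0.43 18.61  3.69] w 1.0016376620477836 f [0.4 0.  0.5]
jar (array([0.50976911, 0.03534417]), np.float64(1.03939912019562))
placed 24
(array([ 37.,  64., 122.]), array([0.5993, 0.4886]), 3.07, None, 0, np.float64(0.032))
(array([115., 113., 107.]), array([0.5502, 0.3415]), 0.7, np.float64(82.77346084493237), 20, np.float64(0.057))
(array([84., 44., 29.]), array([0.4615, 0.4023]), 0.89, np.float64(79.84646369629982), 19, np.float64(0.059))
(array([66., 67., 76.]), array([0.3854, 0.3318]), 2.79, np.float64(-99.61581645458749), 50, np.float64(0.047))Traceback (most recent call last):
  File "<string>", line 6, in <module>
    m=(X>.47)&(X<.57)&(Y>-.01)&(Y<.08)&(Z>.074)&(Z<.095); print('jar',circ(P[m][:,:2],.029))
                                                                      ~~~~^^^^^^^^^^^^^^^^^
  File "h.py", line 24, in circ
    h=cv2.convexHull(Q.astype(np.float32)*1000)[:,0]
      ~~~~~~~~~~~~~~~~~~~~~~~~~~~~~~~~~~~~~~~~~^^^^^
TypeError: 'NoneType' object is not subscriptable
```

View pics/side2.png

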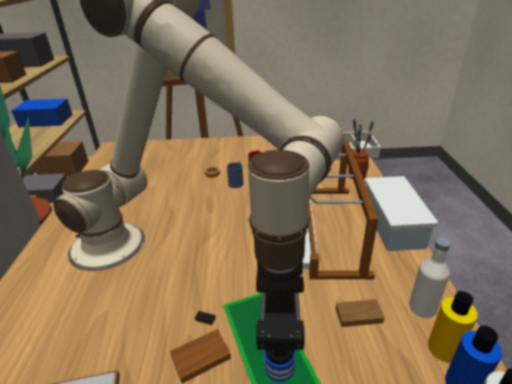

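The blue jar stands on the mat at about (280,368), and the orange jar hasn't moved.

Request:
jog_arm(plan="0 0.5 -0.3 0 0 0 -1;0 1 0 0 0 0 -1;0 1 0 0 0 0 -1;0 1 0 0 0 0 -1;0 1 0 0 0 0 -1;0 1 0 0 0 0 -1;0.43 1 0 0 0 0 -1;0 1 0 0 0 0 -1;0 1 0 0 0 0 -1;0 1 0 0 0 0 -1")

```text
time_s: 9.4
tcp_pos: [0.4916, -0.191, 0.1274]
ee_rot: [[-0.996, 0.088, -0.002], [0.088, 0.996, 0.0], [0.002, 0.0, -1.0]]
wrist_force: [-0.1, -0.2, -0.2]
gripper_width: 1.003
gripper_force: 0.0
```

Request:
jog_arm(plan="0 1 0 0 0 0 -1;0 1 0 0 0 0 -1;0 1 0 0 0 0 -1;0 1 0 0 0 0 -1;0 1 0 0 0 0 -1;0 1 0 0 0 0 -1;0 1 0 0 0 0 -1;0 1 0 0 0 0 -1;0 1 0 0 0 0 -1;0 0.11 0 0 0 0 -1")

```text
time_s: 10.4
tcp_pos: [0.5121, 0.0364, 0.1275]
ee_rot: [[-0.996, 0.085, -0.001], [0.085, 0.996, -0.0], [0.001, -0.0, -1.0]]
wrist_force: [0.2, -0.6, 0.5]
gripper_width: 1.007
gripper_force: 0.0
```

Request:
jog_arm(plan="0 0 1 0 0 0 -1;0 0 1 0 0 0 -1;0 0 0.9 0 0 0 -1;0 0 0.6 0 0 0 -1;0 0 0.49 0 0 0 -1;0 0 0 0 0 0 -1;0 0 0 0 0 0 1;0 0 0 0 0 0 1;0 0 0 0 0 0 1;0 0 0 0 0 0 1")

```text
time_s: 11.4
tcp_pos: [0.5129, 0.0342, 0.0287]
ee_rot: [[-0.996, 0.088, 0.001], [0.088, 0.996, 0.0], [-0.001, 0.0, -1.0]]
wrist_force: [0.6, -1.9, -0.3]
gripper_width: 0.726
gripper_force: 1.8
```

Request:
jog_arm(plan="0 0 0 0 0 0 1;0 0 0 0 0 0 1;0 0 -0.3 0 0 0 1;0 0 -0.7 0 0 0 1;0 0 -1 0 0 0 1;0 0 -1 0 0 0 1;0 0 -1 0 0 0 1;0 0 -1 0 0 0 1;0 -0.4 0 0 0 0 1;0 -0.7 0 0 0 0 1")

```text
time_s: 12.4
tcp_pos: [0.5099, 0.0069, 0.1531]
ee_rot: [[-0.996, 0.087, 0.001], [0.087, 0.996, 0.001], [-0.0, 0.001, -1.0]]
wrist_force: [-0.6, 0.0, -2.7]
gripper_width: 0.704
gripper_force: 30.0
```

```bash
python3 -c "
from h import *
goal(-.1216,-.3667,.031)"
```

```text
t 12.4 rack [-0.0875 -0.0287] z 0.1531 turn u [ 0.01  0.   -0.01] shift u [  1.37 -13.52   4.88] w 0.7039018474529997 f [-0.6  0.  -2.7]
```

Request:
jog_arm(plan="0.14 -1 0 0 0 0 1;0.14 -1 0 0 0 0 1;0.14 -1 0 0 0 0 1;0.14 -1 0 0 0 0 1;0.14 -1 0 0 0 0 1;0.14 -1 0 0 0 0 1;0.14 -1 0 0 0 0 1;0.14 -1 0 0 0 0 1;0.14 -1 0 0 0 0 1;0.11 -1 0 0 0 0 1")

```text
time_s: 13.4
tcp_pos: [0.4523, -0.2402, 0.1516]
ee_rot: [[-0.996, 0.089, -0.003], [0.089, 0.996, 0.001], [0.003, 0.001, -1.0]]
wrist_force: [0.3, 0.2, -1.4]
gripper_width: 0.706
gripper_force: 30.0
```

Request:
jog_arm(plan="0 -1 0 0 0 0 1;0 -1 0 0 0 0 1;0 -0.9 0 0 0 0 1;0 -0.6 0 0 0 0 1;0 0 1 0 0 0 1;0 0 1 0 0 0 1;0 0 1 0 0 0 1;0 0 0.8 0 0 0 1;0 0 0.7 0 0 0 1;0 0 0.45 0 0 0 1")

```text
time_s: 14.4
tcp_pos: [0.4449, -0.3259, 0.0272]
ee_rot: [[-0.996, 0.089, -0.003], [0.089, 0.996, 0.002], [0.003, 0.001, -1.0]]
wrist_force: [0.4, -0.1, -2.4]
gripper_width: 0.699
gripper_force: 30.0
```

Request:
jog_arm(plan="0 0 0 0 0 0 1;0 0 0 0 0 0 1;0 0 0 0 0 0 -1;0 0 0 0 0 0 -1;0 0 0 0 0 0 -1;0 0 0 0 0 0 -1;0 0 -0.5 0 0 0 -1;0 0 -1 0 0 0 -1;0 0 -1 0 0 0 -1;0 0 -1 0 0 0 -1")

```text
time_s: 15.4
tcp_pos: [0.4463, -0.3265, 0.1188]
ee_rot: [[-0.996, 0.088, 0.001], [0.088, 0.996, -0.0], [-0.001, -0.0, -1.0]]
wrist_force: [-0.3, -0.4, -0.1]
gripper_width: 1.003
gripper_force: 0.0
```

```bash
python3 -c "
from h import *
goal(-.19,.0,.035)"
```

```text
t 15.4 rack [-0.1223 -0.3663] z 0.1188 turn u [-0.    0.   -0.02] shift u [ 2.71 14.65  3.35] w 1.0029197967206551 f [-0.3 -0.4 -0.1]
```

Request:
jog_arm(plan="0 1 0 0 0 0 -1;0 1 0 0 0 0 -1;0 1 0 0 0 0 -1;0.19 1 0 0 0 0 -1;0.19 1 0 0 0 0 -1;0.19 1 0 0 0 0 -1;0.19 1 0 0 0 0 -1;0.19 1 0 0 0 0 -1;0 1 0 0 0 0 -1;0 1 0 0 0 0 -1")

```text
time_s: 16.4
tcp_pos: [0.4449, -0.0744, 0.118]
ee_rot: [[-0.996, 0.088, 0.002], [0.088, 0.996, 0.0], [-0.002, 0.0, -1.0]]
wrist_force: [0.4, 0.1, -0.8]
gripper_width: 1.0
gripper_force: 0.0
```

Request:
jog_arm(plan="0 1 0 0 0 0 -1;0 1 0 0 0 0 -1;0 1 0 0 0 0 -1;0 1 0 0 0 0 -1;0 0.71 0 0 0 0 -1;0 0 0.9 0 0 0 -1;0 0 0.9 0 0 0 -1;0 0 0.9 0 0 0 -1;0 0 0.78 0 0 0 -1;0 0 0 0 0 0 -1")

```text
time_s: 17.4
tcp_pos: [0.4537, 0.0414, 0.0286]
ee_rot: [[-0.996, 0.088, -0.004], [0.088, 0.996, -0.002], [0.004, -0.002, -1.0]]
wrist_force: [-1.3, -0.0, -0.3]
gripper_width: 0.999
gripper_force: 0.0
```

Request:
jog_arm(plan="0 0 0 0 0 0 1;0 0 0 0 0 0 1;0 0 0 0 0 0 1;0 0 0 0 0 0 1;0 0 0 0 0 0 1;0 0 0 0 0 0 1;0 0 0 0 0 0 1;0 0 0 0 0 0 1;0 0 0 0 0 0 1;0 0 0 0 0 0 1")

```text
time_s: 18.4
tcp_pos: [0.4538, 0.0405, 0.0297]
ee_rot: [[-0.996, 0.088, -0.004], [0.088, 0.996, -0.003], [0.003, -0.003, -1.0]]
wrist_force: [-0.9, -5.4, 2.8]
gripper_width: 0.199
gripper_force: 30.0
```

```bash
python3 -c "
from h import *
goal(-.05,.0,.035)
im,d=cap('side','side3.png')"
```

```text
t 18.4 rack [-0.1463  0.    ] z 0.0297 turn u [-0.02 -0.02 -0.02] shift u [-3.85 -0.   -0.21] w 0.19882018208122204 f [-0.9 -5.4  2.8]
```

View pics/side3.png

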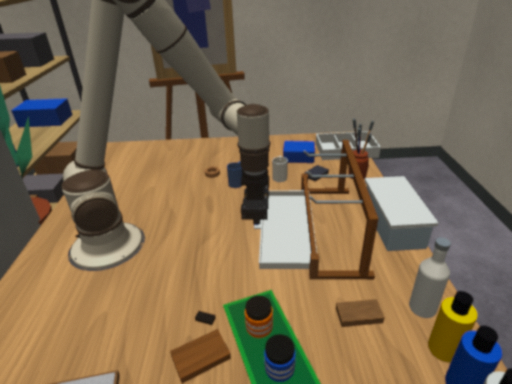

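Both jars stand upright on the mat, at (258,315) and (280,355), and the knob is gripped. Now I push the tray.

Request:
jog_arm(plan="-0.2 0 0 0 0 0 1;-0.4 0 0 0 0 0 1;-0.4 0 0 0 0 0 1;-0.4 0 0 0 0 0 1;-0.4 0 0 0 0 0 1;-0.4 0 0 0 0 0 1;-0.4 0 0 0 0 0 1;-0.4 0 0 0 0 0 1;-0.4 0 0 0 0 0 1;-0.2 0 0 0 0 0 1")

```text
time_s: 19.45
tcp_pos: [0.5449, 0.0328, 0.0297]
ee_rot: [[-0.996, 0.088, -0.002], [0.088, 0.996, -0.002], [0.002, -0.002, -1.0]]
wrist_force: [-1.2, -4.0, 4.6]
gripper_width: 0.195
gripper_force: 30.0
```

Request:
jog_arm(plan="-0.06 0 0 0 0 0 1;-0.06 0 0 0 0 0 1;-0.06 0 0 0 0 0 1;-0.06 0 0 0 0 0 1;-0.06 0 0 0 0 0 1;-0.06 0 0 0 0 0 1;0 0 0 0 0 0 1;0 0 0 0 0 0 1;0 0 0 0 0 0 1;0 0 0 0 0 0 1")

```text
time_s: 20.45
tcp_pos: [0.5535, 0.0321, 0.0297]
ee_rot: [[-0.996, 0.088, -0.002], [0.088, 0.996, -0.001], [0.001, -0.002, -1.0]]
wrist_force: [-1.1, -5.9, 3.1]
gripper_width: 0.195
gripper_force: 30.0
```

```bash
python3 -c "
from h import *
goal(-.05,.0,.035)"
```

```text
t 20.45 rack [-0.0462  0.0002] z 0.0297 turn u [-0.01 -0.01 -0.02] shift u [ 0.15 -0.01 -0.21] w 0.19454515113318743 f [-1.1 -5.9  3.1]
```

Request:
jog_arm(plan="-0.08 0 0 0 0 0 1;-0.08 0 0 0 0 0 1;-0.08 0 0 0 0 0 1;0 0 0 0 0 0 1;0 0 0 0 0 0 1;0 0 0 0 0 0 1;0 0 0 0 0 0 1;0 0 0 0 0 0 1;0 0 0 0 0 0 1;0 0 0 0 0 0 1")

```text
time_s: 21.45
tcp_pos: [0.5541, 0.0319, 0.0296]
ee_rot: [[-0.996, 0.089, -0.012], [0.09, 0.996, -0.002], [0.012, -0.003, -1.0]]
wrist_force: [-12.6, 1.7, 13.1]
gripper_width: 0.196
gripper_force: 30.0
```

Request:
jog_arm(plan="0.1 0 0 0 0 0 1;0 0 0 0 0 0 -1;0 0 0 0 0 0 -1;0 0 0 0 0 0 -1;0 0 0 0 0 0 -1;0 0 0 0 0 0 -1;0 0 0 0 0 0 -1;0 0 0 0 0 0 -1;0.6 0 0 0 0 0 -1;1 0 0 0 0 0 -1")

```text
time_s: 22.45
tcp_pos: [0.5184, 0.0366, 0.0298]
ee_rot: [[-0.996, 0.089, 0.002], [0.089, 0.996, 0.0], [-0.002, 0.001, -1.0]]
wrist_force: [-0.9, 0.6, 0.7]
gripper_width: 0.929
gripper_force: 0.0
```

Request:
jog_arm(plan="1 0 0 0 0 0 -1;1 0 0 0 0 0 -1;1 0 0 0 0 0 -1;0 0 -1 0 0 0 -1;0 0 -1 0 0 0 -1;0 0 -1 0 0 0 -1;0 0 -1 0 0 0 -1;0 0 -1 0 0 0 -1;0 0 -1 0 0 0 -1;0 0 0 0 0 0 -1")

```text
time_s: 23.45
tcp_pos: [0.4449, 0.0438, 0.1834]
ee_rot: [[-0.996, 0.088, 0.008], [0.088, 0.996, 0.003], [-0.008, 0.003, -1.0]]
wrist_force: [0.6, -0.2, 0.4]
gripper_width: 1.001
gripper_force: 0.0
```

Run:
```python
from h import *
goal(*rk((.4632,.4015)),.15,-90);goal(*rk((.4632,.4015)),.15,90)
print(r.sense()['joints'].round(1))
for n in('top','side'):
    im,d=cap(n,n+'4.png');P=pts(n,d);X,Y,Z=P[...,0],P[...,1],P[...,2]
    for m in mugs(n,im,d): print(n,m)
    m=(X>.5)&(X<.6)&(Y>.0)&(Y<.065)&(Z>.06)&(Z<.08);print('knob',m.sum())
    if m.sum()>5: print(rk(circ(P[m][:,:2],.009)[0]))
    if n=='top': cv2.imwrite('pics/mugs4.png',cv2.resize(im[150:250,95:195,::-1],None,fx=6,fy=6,interpolation=cv2.INTER_CUBIC))
```

```text
t 23.45 rack [-0.1554  0.0025] z 0.1834 turn u [ 0.06  0.02 11.23] shift u [14.32 -0.49  1.33] w 1.0008613253205838 f [ 0.6 -0.2  0.4]
t 23.45 rack [-0.1554  0.0025] z 0.1834 turn u [ -0.02   0.06 -11.27] shift u [-14.32   0.49   1.33] w 1.0008613253205838 f [ 0.6 -0.2  0.4]
[ 2.660e+01  6.400e+00 -2.710e+01  1.000e-01 -5.610e+01 -1.217e+02]
top (array([ 38.,  65., 124.]), array([0.5951, 0.4408]), 1.83, None, 0, np.float64(0.037))
top (array([118., 116., 110.]), array([0.5502, 0.3414]), 0.78, np.float64(82.85587228945127), 18, np.float64(0.056))
top (array([87., 46., 31.]), array([0.4633, 0.4172]), 2.75, np.float64(-95.77099358125969), 57, np.float64(0.044))
knob 0
side (array([ 27.,  54., 116.]), array([0.6049, 0.4846]), 3.27, None, 0, np.float64(0.032))
side (array([111., 104.,  92.]), array([0.5543, 0.3395]), 1.6, None, 2, np.float64(0.056))
side (array([47., 49., 57.]), array([0.3856, 0.311 ]), 1.52, None, 0, np.float64(0.033))
knob 29
[-0.04518595 -0.00177257]
```

View pics/mugs4.png

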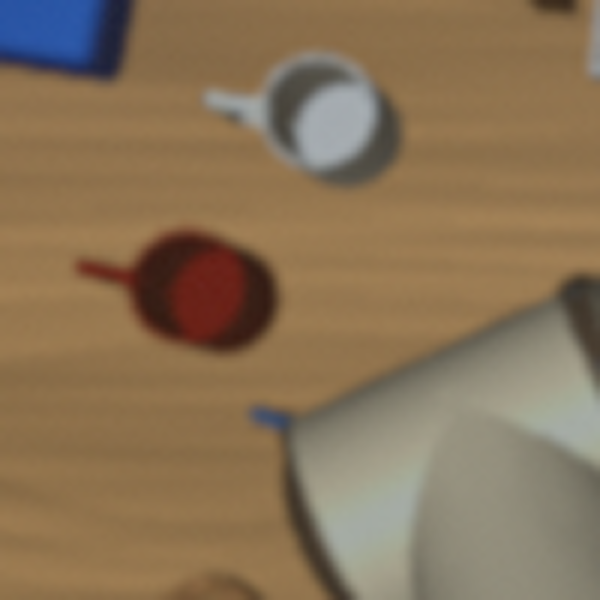

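Run:
```python
from h import *
for nm,c,t in(('red',(.4615,.4023),(108.6,194.5)),('white',(.5502,.3415),(129.5,166.2)),('blue',(.3825,.3136),(137.5,218.8))):
    p=cast('top',*t,.067)[:2];d=p-np.array(c);print(nm,np.degrees(np.arctan2(d[1],d[0])),np.hypot(*d))
```

```text
red 81.64303422205853 0.053295343300575976
white 83.88670967908276 0.05551784414547894
blue 73.59415502952035 0.054625386495050256
```

Request:
jog_arm(plan="0 0 0 0 0 -1 -1;0 0 0 0 0 -1 -1;0 0 0 0 0 -1 -1;0 0 0 0 0 -1 -1;0 0 0 0 0 -1 -1;0 0 0 0 0 -1 -1;0 0 0 0 0 -1 -1;0 0 0 0 0 -1 -1;0 0 0 0 0 -1 -1;0 0 0 0 0 -0.77 -1")

```text
time_s: 24.55
tcp_pos: [0.4417, 0.0427, 0.1782]
ee_rot: [[-0.286, -0.958, -0.003], [-0.958, 0.286, -0.001], [0.002, 0.003, -1.0]]
wrist_force: [-0.2, -0.6, -0.6]
gripper_width: 0.995
gripper_force: 0.0
```

Run:
```python
from h import *
goal(.4632,.4013,.045,86,rack=False)
```

```text
t 24.55 rack [-0.1585  0.0012] z 0.1782 turn u [ 0.02 -0.01 -0.97] shift u [-14.31   1.37   5.33] w 0.9949034838571195 f [-0.2 -0.6 -0.6]
```

Request:
jog_arm(plan="0 0 0 0 0 -0.97 -1;-1 0.1 0 0 0 0 -1;-1 0.1 0 0 0 0 -1;-1 0.1 0 0 0 0 -1;-1 0.1 0 0 0 0 -1;-1 0.1 0 0 0 0 -1;-1 0.1 0 0 0 0 -1;-1 0.1 0 0 0 0 -1;-1 0.1 0 0 0 0 -1;-1 0.1 0 0 0 0 -1")

```text
time_s: 25.55
tcp_pos: [0.4554, 0.2692, 0.178]
ee_rot: [[-0.159, -0.987, -0.003], [-0.987, 0.159, -0.002], [0.003, 0.002, -1.0]]
wrist_force: [0.0, -0.6, 0.1]
gripper_width: 0.999
gripper_force: 0.0
```

Request:
jog_arm(plan="-1 0.1 0 0 0 0 -1;-1 0.1 0 0 0 0 -1;-1 0.1 0 0 0 0 -1;-1 0.1 0 0 0 0 -1;-0.7 0 0 0 0 0 -1;-0.4 0 0 0 0 0 -1;0 0 0 0 0 0 -1;0 0 0 0 0 0 -1;0 0 0 0 0 0 -1;0 0 0 0 0 0 -1")

```text
time_s: 26.55
tcp_pos: [0.4666, 0.3954, 0.18]
ee_rot: [[-0.16, -0.987, -0.0], [-0.987, 0.16, 0.0], [0.0, 0.0, -1.0]]
wrist_force: [0.4, -0.5, -0.4]
gripper_width: 0.998
gripper_force: 0.0
```

Run:
```python
from h import *
goal(.4632,.4013,.045,86,rack=False)
im,d=cap('side','side5.png')
print(mugs('side',im,d))
```

```text
t 26.55 rack [-0.1638  0.3547] z 0.18 turn u [ 0.   -0.   -0.04] shift u [-0.21  0.17  5.4 ] w 0.9978365368381809 f [ 0.4 -0.5 -0.4]
[(array([79., 33., 21.]), array([0.4657, 0.4006]), 1.49, None, 1, np.float64(0.06)), (array([ 28.,  52., 113.]), array([0.5955, 0.4874]), 2.0, None, 1, np.float64(0.037)), (array([110., 103.,  91.]), array([0.5546, 0.3389]), 1.01, None, 2, np.float64(0.059)), (array([53., 54., 62.]), array([0.3855, 0.3116]), 1.28, np.float64(68.0593407536581), 3, np.float64(0.056))]
```

View pics/side5.png

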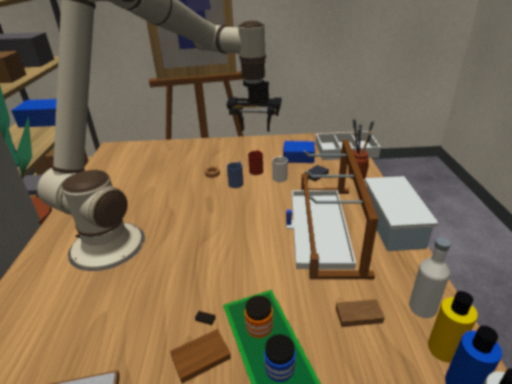

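The tray is home, the jars are on the mat, and the gripper is above the red mug (256,162) with the fingers spanning x.

Request:
jog_arm(plan="-0.2 0.17 1 0 0 0 -1;0 0 1 0 0 0 -1;0 0 1 0 0 0 -1;0 0 1 0 0 0 -1;0 0 0.8 0 0 0 -1;0 0 0.6 0 0 0 -1;0 0 0 0 0 0 -1;0 0 0 0 0 0 1;0 0 0 0 0 0 1;0 0 0 0 0 0 1")

```text
time_s: 27.6
tcp_pos: [0.4637, 0.4024, 0.0461]
ee_rot: [[-0.159, -0.987, 0.001], [-0.987, 0.159, 0.002], [-0.002, -0.001, -1.0]]
wrist_force: [0.5, -0.0, -1.0]
gripper_width: 0.81
gripper_force: 0.0
```

Request:
jog_arm(plan="0 0 0 0 0 0 1;0 0 0 0 0 0 1;0 0 0 0 0 0 1;0 0 0 0 0 0 1;0 0 -0.4 0 0 0 1;0 0 -1 0 0 0 1;0 0 -1 0 0 0 1;0 0 -1 0 0 0 1;0 0 -1 0 0 0 1;0 0 -1 0 0 0 1")

```text
time_s: 28.6
tcp_pos: [0.4629, 0.4015, 0.1808]
ee_rot: [[-0.159, -0.987, -0.001], [-0.987, 0.159, -0.0], [0.0, 0.001, -1.0]]
wrist_force: [-0.1, 0.1, -1.2]
gripper_width: 0.647
gripper_force: 29.9
```

Run:
```python
from h import *
goal(-.12,-.1705,.203,90)
```

```text
t 28.6 rack [-0.168   0.3604] z 0.1808 turn u [ 0.   -0.   -0.53] shift u [21.24 -1.92 -0.89] w 0.6471397496493041 f [-0.1  0.1 -1.2]
```

Request:
jog_arm(plan="0 0 -0.45 0 0 -0.53 1;0.5 0 -0.44 0 0 0 1;1 0 0 0 0 0 1;1 0 0 0 0 0 1;1 0 0 0 0 0 1;1 0 0 0 0 0 1;1 0 0 0 0 0 1;1 0 0 0 0 0 1;1 0 0 0 0 0 1;1 0 0 0 0 0 1")

```text
time_s: 29.6
tcp_pos: [0.4439, 0.1879, 0.2017]
ee_rot: [[-0.088, -0.996, -0.001], [-0.996, 0.088, -0.001], [0.001, 0.001, -1.0]]
wrist_force: [-0.7, 0.3, -0.9]
gripper_width: 0.648
gripper_force: 29.9
```

Request:
jog_arm(plan="1 0 0 0 0 0 1;1 0 0 0 0 0 1;1 0 0 0 0 0 1;1 0 0 0 0 0 1;1 0 0 0 0 0 1;1 0 0 0 0 0 1;1 0 0 0 0 0 1;1 0 0 0 0 0 1;1 0 0 0 0 0 1;1 0 0 0 0 0 1")

```text
time_s: 30.6
tcp_pos: [0.4221, -0.0605, 0.2018]
ee_rot: [[-0.088, -0.996, -0.001], [-0.996, 0.088, 0.0], [0.0, 0.001, -1.0]]
wrist_force: [0.6, 0.6, -1.6]
gripper_width: 0.643
gripper_force: 29.9
```

Request:
jog_arm(plan="1 -0.4 0 0 0 0 1;1 -0.4 0 0 0 0 1;0.7 -0.4 0 0 0 0 1;0 -0.4 0 0 0 0 1;0 -0.3 0 0 0 0 1;0 0 0 0 0 0 1;0 0 0 0 0 0 1;0 0 0 0 0 0 1;0 0 0 0 0 0 1;0 0 0 0 0 0 1")

```text
time_s: 31.6
tcp_pos: [0.465, -0.13, 0.2022]
ee_rot: [[-0.085, -0.996, 0.0], [-0.996, 0.085, 0.0], [-0.0, -0.0, -1.0]]
wrist_force: [-0.4, -0.0, -1.4]
gripper_width: 0.644
gripper_force: 29.9
```

Run:
```python
from h import *
goal(.045,-.1705,.203,90)
im,d=cap('side','side6.png');np.savez('pics/side6.npz',im=im,d=d)
im2,d=cap('top','top6.png');np.savez('pics/top6.npz',im=im2,d=d)
c=cv2.resize(im[80:300,220:440,::-1],(560,560),interpolation=cv2.INTER_CUBIC)
cv2.imwrite('pics/c6.png',c)
for n in('top','side'):
    f=np.load('pics/%s6.npz'%n);P=pts(n,f['d']);hsv=cv2.cvtColor(f['im'],cv2.COLOR_RGB2HSV)
    m=((hsv[...,0]<8)|(hsv[...,0]>172))&(hsv[...,1]>130)&(P[...,2]>.12)&(P[...,2]<.27)&(P[...,0]<.65)
    m&=(abs(P[...,1]+.15)<.1)
    Q=P[m];q=(Q[:,:2]-O)@np.c_[ex,ey];print(n,m.sum());print('x',np.percentile(q[:,0],[2,50,98]).round(4),'y',np.percentile(q[:,1],[1,5,25,50,75,95,99]).round(4),'z',np.percentile(Q[:,2],[1,99]).round(3)) if m.sum() else 0
```

```text
t 31.6 rack [-0.1205 -0.1689] z 0.2022 turn u [-0.  0.  0.] shift u [ 0.06 -6.62 -0.03] w 0.6440701745711681 f [-0.4 -0.  -1.4]
top 11
x [-0.1482 -0.1466 -0.1378] y [-0.1879 -0.1874 -0.1822 -0.1778 -0.1726 -0.1675 -0.1667] z [0.161 0.241]
side 779
x [-0.1455 -0.1185 -0.092 ] y [-0.1995 -0.1982 -0.1959 -0.191  -0.1654 -0.1435 -0.1419] z [0.163 0.239]
```

View pics/c6.png

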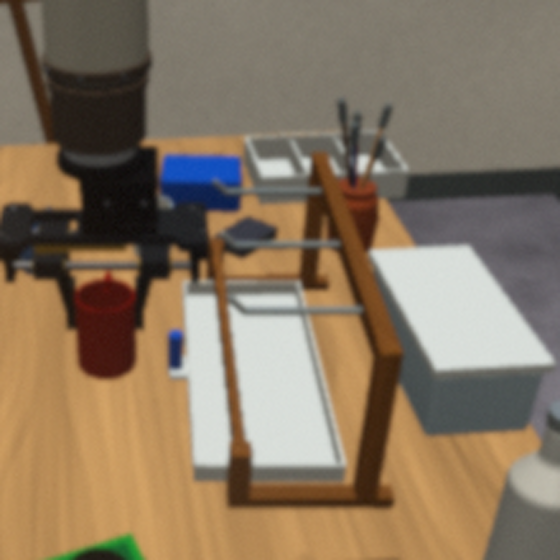

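The red mug is held upright with its handle toward +y, level with the hook and clear of the rack. Next I insert it on hook 3.

Request:
jog_arm(plan="0.06 -0.6 0 0 0 0 1;0 -0.6 0 0 0 0 1;0 -0.6 0 0 0 0 1;0 -0.6 0 0 0 0 1;0 -0.5 0 0 0 0 1;0 -0.4 0 0 0 0 1;0 -0.4 0 0 0 0 1;0 -0.4 0 0 0 0 1;0 -0.4 0 0 0 0 1;0 0 0 0 0 0 1")

```text
time_s: 32.7
tcp_pos: [0.5784, -0.1415, 0.2018]
ee_rot: [[-0.085, -0.996, 0.0], [-0.996, 0.085, -0.0], [0.0, -0.0, -1.0]]
wrist_force: [-0.6, 0.0, -0.7]
gripper_width: 0.647
gripper_force: 29.9
```

Request:
jog_arm(plan="0 -0.4 0 0 0 0 1;0 -0.4 0 0 0 0 1;0 -0.4 0 0 0 0 1;0 -0.4 0 0 0 0 1;0 -0.3 0 0 0 0 1;0 -0.22 0 0 0 0 1;0 0 0 0 0 0 1;0 0 0 0 0 0 1;0 0 0 0 0 0 1;0 0 0 0 0 0 1")

```text
time_s: 33.7
tcp_pos: [0.6297, -0.1459, 0.2022]
ee_rot: [[-0.085, -0.996, 0.0], [-0.996, 0.085, 0.0], [-0.0, -0.0, -1.0]]
wrist_force: [-0.1, 0.2, -0.6]
gripper_width: 0.646
gripper_force: 29.9
```

Run:
```python
from h import *
goal(.045,-.1705,.178,90)
im,d=cap('side')
c=cv2.resize(im[80:300,220:440,::-1],(560,560),interpolation=cv2.INTER_CUBIC)
cv2.imwrite('pics/c7.png',c)
```

```text
t 33.7 rack [ 0.0449 -0.1707] z 0.2022 turn u [-0.  0. -0.] shift u [-0.01 -0.    0.97] w 0.6463605288203067 f [-0.1  0.2 -0.6]
```

View pics/c7.png

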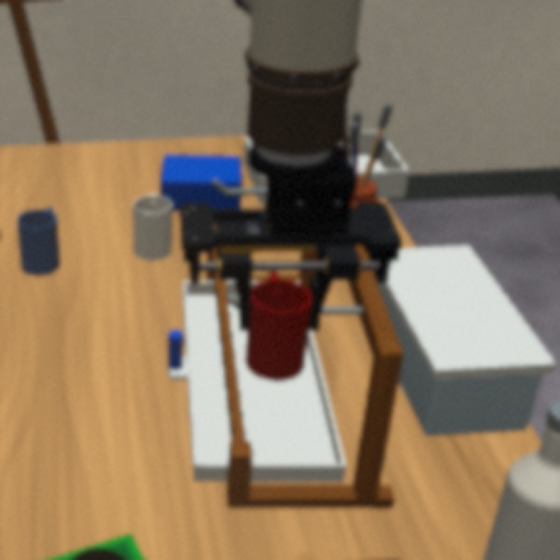

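The mug sits in front of hook 3, with the bar passing behind it through the handle and no contact force. Now I lower it.

Request:
jog_arm(plan="0 0 0.2 0 0 0 1;0 0 0.2 0 0 0 1;0 0 0.2 0 0 0 1;0 0 0.1 0 0 0 1;0 0 0.1 0 0 0 1;0 0 0.06 0 0 0 1;0 0 0.06 0 0 0 1;0 0 0 0 0 0 1;0 0 0 0 0 0 1;0 0 0 0 0 0 1")

```text
time_s: 34.75
tcp_pos: [0.63, -0.1459, 0.1792]
ee_rot: [[-0.085, -0.996, 0.0], [-0.996, 0.085, -0.0], [0.0, -0.0, -1.0]]
wrist_force: [1.1, -0.1, -1.5]
gripper_width: 0.646
gripper_force: 29.9
```

Request:
jog_arm(plan="0 0 0.08 0 0 0 1;0 0 0.08 0 0 0 1;0 0 0.06 0 0 0 1;0 0 0 0 0 0 1;0 0 0 0 0 0 1;0 0 0 0 0 0 1;0 0 0 0 0 0 1;0 0 0 0 0 0 1;0 0 0 0 0 0 1;0 0 0 0 0 0 1")

```text
time_s: 35.75
tcp_pos: [0.6308, -0.1459, 0.1755]
ee_rot: [[-0.085, -0.996, 0.003], [-0.996, 0.085, -0.0], [0.0, -0.003, -1.0]]
wrist_force: [-1.0, 0.3, 4.2]
gripper_width: 0.649
gripper_force: 30.0
```

Contact: 4 N upward, so the handle rests on the bar. Releasing.

Request:
jog_arm(plan="0 0 0 0 0 0 -1;0 0 0 0 0 0 -1;0 0 0 0 0 0 -1;0 0 0 0 0 0 -1;0 0 0 0 0 0 -1;0 0 0 0 0 0 -1;0 0 0 0 0 0 -1;0 0 0 0 0 0 -1;0 0 -0.5 0 0 0 -1;0 0 -0.8 0 0 0 -1")

```text
time_s: 36.75
tcp_pos: [0.6292, -0.1459, 0.2057]
ee_rot: [[-0.086, -0.996, -0.003], [-0.996, 0.086, 0.0], [0.0, 0.003, -1.0]]
wrist_force: [0.8, 0.7, 0.1]
gripper_width: 0.998
gripper_force: 0.0
```

Request:
jog_arm(plan="0 0 -1 0 0 0 -1;0 0 -1 0 0 0 -1;0 0 -1 0 0 0 -1;0 1 0 0 0 0 -1;0 1 0 0 0 0 -1;0 1 0 0 0 0 -1;0 1 0 0 0 0 -1;0 1 0 0 0 0 -1;0 1 0 0 0 0 -1;0 1 0 0 0 0 -1")

```text
time_s: 37.75
tcp_pos: [0.4547, -0.131, 0.2823]
ee_rot: [[-0.085, -0.996, 0.002], [-0.996, 0.085, -0.0], [0.0, -0.002, -1.0]]
wrist_force: [-0.2, 0.9, 1.8]
gripper_width: 1.004
gripper_force: 0.0
```

Run:
```python
from h import *
goal(.553,.3405,.2,90,rack=False)
im,d=cap('side','side8.png')
for n in('top','side'):
    im,d=r.capture(n); print(mugs(n,im,d))
```

```text
t 37.75 rack [-0.1307 -0.1708] z 0.2823 turn u [-0.01 -0.   -0.  ] shift u [-19.13  -2.31   3.29] w 1.0043527657508287 f [-0.2  0.9  1.8]
[(array([ 38.,  65., 124.]), array([0.5974, 0.4401]), 2.77, None, 0, np.float64(0.033)), (array([118., 116., 109.]), array([0.5504, 0.3415]), 0.74, np.float64(83.02898613536053), 18, np.float64(0.058)), (array([69., 70., 78.]), array([0.3822, 0.3147]), 0.79, np.float64(71.62261547686583), 20, np.float64(0.058))]
[(array([104.,  98.,  87.]), array([0.5544, 0.3403]), 1.24, None, 0, np.float64(0.033)), (array([60., 59., 65.]), array([0.3863, 0.3131]), 1.1, np.float64(70.5245695805882), 3, np.float64(0.058)), (array([54., 54., 60.]), array([0.3862, 0.3134]), 1.49, None, 0, np.float64(0.033))]
```

View pics/side8.png

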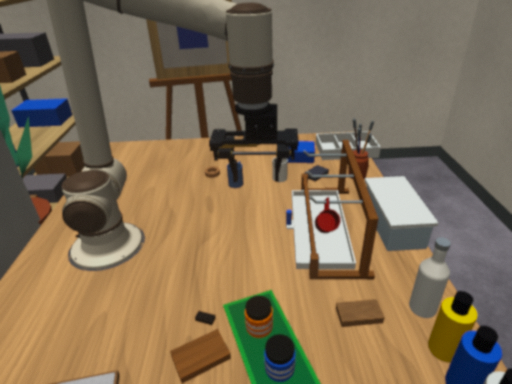

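Red hangs on hook 3 at (327,218), with the jars and tray unchanged. White mug next.

Request:
jog_arm(plan="-1 0 0 0 0 0.25 -1;-1 0 0 0 0 0 -1;-1 0 0 0 0 0 -1;-1 0 0 0 0 0 -1;-1 0 0 0 0 0 -1;-1 0 0 0 0 0 -1;-1 0 0 0 0 0 -1;-1 0 0 0 0 0 -1;-1 0 0 0 0 0 -1;-1 0 0 0 0 0 -1")

```text
time_s: 38.9
tcp_pos: [0.4859, 0.1188, 0.2816]
ee_rot: [[-0.12, -0.993, 0.001], [-0.993, 0.12, 0.0], [-0.0, -0.001, -1.0]]
wrist_force: [-0.1, -0.3, 0.4]
gripper_width: 0.996
gripper_force: 0.0
```

Request:
jog_arm(plan="-1 0 0 0 0 0 -1;-1 0 0 0 0 0 -1;-1 0 0 0 0 0 -1;-1 0 0 0 0 0 -1;-1 0 0 0 0 0 -1;-1 -0.3 0 0 0 0 -1;-1 -0.3 0 0 0 0 -1;-1 -0.4 1 0 0 0 -1;-0.8 -0.4 1 0 0 0 -1;-0.3 -0.4 1 0 0 0 -1")

```text
time_s: 39.9
tcp_pos: [0.5581, 0.3403, 0.2049]
ee_rot: [[-0.119, -0.993, 0.001], [-0.993, 0.119, 0.001], [-0.001, -0.001, -1.0]]
wrist_force: [-0.3, 0.0, 0.8]
gripper_width: 1.0
gripper_force: 0.0
```

Run:
```python
from h import *
goal(.5524,.341,.045,88,rack=False)
```

```text
t 39.9 rack [-0.0679  0.3076] z 0.2049 turn u [-0.01  0.01  0.01] shift u [0.   0.23 6.39] w 0.9995831030853091 f [-0.3  0.   0.8]
```

Request:
jog_arm(plan="0 0.23 1 0 0 0 -1;0 0 1 0 0 0 -1;0 0 1 0 0 0 -1;0 0 1 0 0 0 -1;0 0 1 0 0 0 -1;0 0 0.8 0 0 0 -1;0 0 0.59 0 0 0 -1;0 0 0 0 0 0 -1;0 0 0 0 0 0 1;0 0 0 0 0 0 1")

```text
time_s: 40.9
tcp_pos: [0.5521, 0.3393, 0.0477]
ee_rot: [[-0.12, -0.993, 0.002], [-0.993, 0.12, 0.002], [-0.002, -0.002, -1.0]]
wrist_force: [0.3, 0.8, -0.3]
gripper_width: 0.897
gripper_force: 0.0
```

Request:
jog_arm(plan="0 0 0 0 0 0 1;0 0 0 0 0 0 1;0 0 0 0 0 0 1;0 0 0 0 0 0 1;0 0 0 0 0 0 1;0 0 -0.4 0 0 0 1;0 0 -1 0 0 0 1;0 0 -1 0 0 0 1;0 0 -1 0 0 0 1;0 0 -1 0 0 0 1")

```text
time_s: 41.9
tcp_pos: [0.5507, 0.3381, 0.1572]
ee_rot: [[-0.12, -0.993, -0.001], [-0.993, 0.12, -0.0], [0.001, 0.001, -1.0]]
wrist_force: [-0.0, -0.2, -1.3]
gripper_width: 0.648
gripper_force: 30.0
```

Run:
```python
from h import *
goal(-.12,-.0405,.203,90)
```

```text
t 41.9 rack [-0.0751  0.3048] z 0.1572 turn u [ 0.01 -0.   -0.25] shift u [13.81  1.79 -1.83] w 0.648416520851536 f [-0.  -0.2 -1.3]
```

Request:
jog_arm(plan="0 0.6 -0.7 0 0 -0.25 1;0.5 0.6 -0.7 0 0 0 1;1 0.59 -0.43 0 0 0 1;1 0 0 0 0 0 1;1 0 0 0 0 0 1;1 0 0 0 0 0 1;1 0 0 0 0 0 1;1 0 0 0 0 0 1;1 0 0 0 0 0 1;1 0 0 0 0 0 1")

```text
time_s: 42.9
tcp_pos: [0.4877, 0.1299, 0.2021]
ee_rot: [[-0.086, -0.996, -0.001], [-0.996, 0.086, -0.0], [0.0, 0.001, -1.0]]
wrist_force: [0.3, -0.6, -1.1]
gripper_width: 0.643
gripper_force: 30.0
```

Request:
jog_arm(plan="1 0 0 0 0 0 1;1 0 0 0 0 0 1;1 0 0 0 0 0 1;1 0 0 0 0 0 1;0.8 0 0 0 0 0 1;0.5 0 0 0 0 0 1;0 0 0 0 0 0 1;0 0 0 0 0 0 1;0 0 0 0 0 0 1;0 0 0 0 0 0 1")

```text
time_s: 43.9
tcp_pos: [0.4772, -0.0003, 0.202]
ee_rot: [[-0.084, -0.996, 0.0], [-0.996, 0.084, 0.0], [-0.0, 0.0, -1.0]]
wrist_force: [0.1, 0.0, -1.6]
gripper_width: 0.646
gripper_force: 30.0
```

Run:
```python
from h import *
goal(.045,-.042,.203,90)
im,d=r.capture('side');P=pts('side',d)
q=(P[...,:2]-O)@np.c_[ex,ey];Z=P[...,2]
m=(Z>.165)&(Z<.195)&(q[...,0]>-.16)&(q[...,0]<-.08)&(q[...,1]>-.1)&(q[...,1]<.03)
print(m.sum(),im[m].mean(0),np.percentile(q[m],[1,3,50,97],axis=0))
```

```text
t 43.9 rack [-0.1194 -0.0386] z 0.202 turn u [0.   0.   0.01] shift u [ 0.13 -6.58 -0.04] w 0.6460127102349529 f [ 0.1  0.  -1.6]
195 [108.90769231 100.66666667  86.8       ] [[-0.14463105 -0.06689304]
 [-0.14399631 -0.06643639]
 [-0.11589313 -0.06078067]
 [-0.08878204 -0.03815128]]
```

Request:
jog_arm(plan="0.16 -0.6 0 0 0 0 1;0 -0.6 0 0 0 0 1;0 -0.6 0 0 0 0 1;0 -0.6 0 0 0 0 1;0 -0.5 0 0 0 0 1;0 -0.4 0 0 0 0 1;0 -0.4 0 0 0 0 1;0 -0.4 0 0 0 0 1;0 -0.4 0 0 0 0 1;0 0 0 0 0 0 1")

```text
time_s: 44.95
tcp_pos: [0.59, -0.0146, 0.2018]
ee_rot: [[-0.086, -0.996, 0.0], [-0.996, 0.086, -0.0], [0.0, -0.0, -1.0]]
wrist_force: [0.1, 0.2, -0.9]
gripper_width: 0.648
gripper_force: 30.0
```

Request:
jog_arm(plan="0 -0.4 0 0 0 0 1;0 -0.4 0 0 0 0 1;0 -0.4 0 0 0 0 1;0 -0.4 0 0 0 0 1;0 -0.3 0 0 0 0 1;0 -0.18 0 0 0 0 1;0 0 0 0 0 0 1;0 0 0 0 0 0 1;0 0 0 0 0 0 1;0 0 0 0 0 0 1")

```text
time_s: 45.95
tcp_pos: [0.6404, -0.0189, 0.2023]
ee_rot: [[-0.085, -0.996, 0.0], [-0.996, 0.085, 0.0], [-0.0, -0.0, -1.0]]
wrist_force: [-0.1, 0.5, -1.2]
gripper_width: 0.644
gripper_force: 30.0
```

Request:
jog_arm(plan="0 0 0.2 0 0 0 1;0 0 0.2 0 0 0 1;0 0 0.2 0 0 0 1;0 0 0.1 0 0 0 1;0 0 0.1 0 0 0 1;0 0 0.08 0 0 0 1;0 0 0.06 0 0 0 1;0 0 0 0 0 0 1;0 0 0 0 0 0 1;0 0 0 0 0 0 1")

```text
time_s: 46.95
tcp_pos: [0.6407, -0.019, 0.1788]
ee_rot: [[-0.085, -0.996, 0.0], [-0.996, 0.085, 0.0], [-0.0, -0.0, -1.0]]
wrist_force: [-0.1, -0.1, -1.3]
gripper_width: 0.646
gripper_force: 30.0
```

Request:
jog_arm(plan="0 0 0.08 0 0 0 1;0 0 0.06 0 0 0 1;0 0 0 0 0 0 1;0 0 0 0 0 0 1;0 0 0 0 0 0 1;0 0 0 0 0 0 1;0 0 0 0 0 0 1;0 0 0 0 0 0 1;0 0 0 0 0 0 1;0 0 0 0 0 0 1")

```text
time_s: 47.95
tcp_pos: [0.6411, -0.0189, 0.1771]
ee_rot: [[-0.085, -0.996, 0.002], [-0.996, 0.085, -0.0], [-0.0, -0.002, -1.0]]
wrist_force: [-2.6, 1.2, 5.6]
gripper_width: 0.644
gripper_force: 30.0
```

Contact again. Release, lift, back out, and check the scene.

Request:
jog_arm(plan="0 0 0 0 0 0 -1;0 0 0 0 0 0 -1;0 0 0 0 0 0 -1;0 0 0 0 0 0 -1;0 0 0 0 0 0 -1;0 0 0 0 0 0 -1;0 0 0 0 0 0 -1;0 0 0 0 0 0 -1;0 0 -0.5 0 0 0 -1;0 0 -0.8 0 0 0 -1")

```text
time_s: 48.95
tcp_pos: [0.6399, -0.0191, 0.2072]
ee_rot: [[-0.086, -0.996, -0.003], [-0.996, 0.086, -0.0], [0.001, 0.003, -1.0]]
wrist_force: [0.1, 0.5, 0.0]
gripper_width: 0.997
gripper_force: 0.0
```

Request:
jog_arm(plan="0 0 -1 0 0 0 -1;0 0 -1 0 0 0 -1;0 0 -1 0 0 0 -1;0 1 0 0 0 0 -1;0 1 0 0 0 0 -1;0 1 0 0 0 0 -1;0 1 0 0 0 0 -1;0 1 0 0 0 0 -1;0 1 0 0 0 0 -1;0 1 0 0 0 0 -1")

```text
time_s: 49.95
tcp_pos: [0.4654, -0.0041, 0.2837]
ee_rot: [[-0.085, -0.996, 0.002], [-0.996, 0.085, 0.0], [-0.0, -0.002, -1.0]]
wrist_force: [0.4, 0.4, 0.3]
gripper_width: 1.0
gripper_force: 0.0
```

Run:
```python
from h import *
goal(.3845,.3135,.2,77,rack=False)
im,d=cap('side','side9.png');print(mugs('side',im,d))
im,d=cap('top');print(mugs('top',im,d))
```

```text
t 49.95 rack [-0.1308 -0.0434] z 0.2837 turn u [-0.01  0.    1.62] shift u [-11.09   6.98   3.35] w 1.000142081787109 f [0.4 0.4 0.3]
[(array([ 29.,  53., 115.]), array([0.6076, 0.4851]), 2.07, None, 0, np.float64(0.03)), (array([55., 56., 64.]), array([0.3863, 0.3124]), 0.93, np.float64(70.90393648732473), 3, np.float64(0.058))]
[(array([ 38.,  65., 124.]), array([0.6017, 0.4899]), 1.62, None, 1, np.float64(0.038)), (array([72., 73., 79.]), array([0.3871, 0.3419]), 2.18, np.float64(-129.17012454669066), 19, np.float64(0.055))]
```

View pics/side9.png

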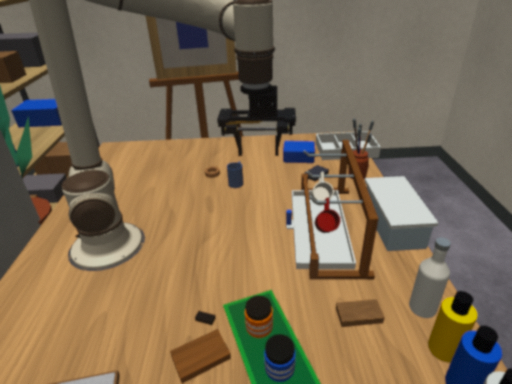

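White hangs on hook 2 at (320,192), beside red. Blue mug next.

Request:
jog_arm(plan="0 0 0 0 0 0.81 -1;0 0 0 0 0 0.81 -1;-1 0.6 0 0 0 0 -1;-1 0.6 0 0 0 0 -1;-1 0.6 0 0 0 0 -1;-1 0.6 0 0 0 0 -1;-1 0.6 0 0 0 0 -1;-1 0.6 0 0 0 0 -1;-1 0.6 0 0 0 0 -1;-1 0.6 0 0 0 0 -1")

```text
time_s: 51.05
tcp_pos: [0.4137, 0.2247, 0.2836]
ee_rot: [[-0.307, -0.952, 0.001], [-0.952, 0.307, 0.001], [-0.001, -0.001, -1.0]]
wrist_force: [0.6, -0.0, 0.5]
gripper_width: 1.0
gripper_force: 0.0
```

Request:
jog_arm(plan="-1 0.7 0.6 0 0 0 -1;-1 0.7 1 0 0 0 -1;-0.8 0.5 1 0 0 0 -1;-0.3 0.3 0.8 0 0 0 -1;0 0 0 0 0 0 -1;0 0 0 0 0 0 -1;0 0 0 0 0 0 -1;0 0 0 0 0 0 -1;0 0 0 0 0 0 -1;0 0 0 0 0 0 -1")

```text
time_s: 52.05
tcp_pos: [0.3851, 0.3136, 0.1982]
ee_rot: [[-0.307, -0.952, 0.001], [-0.952, 0.307, 0.001], [-0.001, -0.0, -1.0]]
wrist_force: [-1.0, -0.0, -0.1]
gripper_width: 1.002
gripper_force: 0.0
```

Run:
```python
from h import *
goal(.3843,.3137,.045,77,rack=False)
im,d=cap('side');print(mugs('side',im,d)[-1])
```

```text
t 52.05 rack [-0.238   0.2662] z 0.1982 turn u [-0.    0.01  0.  ] shift u [0.01 0.03 6.13] w 1.0017015148224013 f [-1.  -0.  -0.1]
(array([54., 55., 62.]), array([0.3857, 0.3112]), 1.58, np.float64(69.44844482481717), 3, np.float64(0.056))
```

Request:
jog_arm(plan="0 0 1 0 0 0 -1;0 0 1 0 0 0 -1;0 0 1 0 0 0 -1;0 0 1 0 0 0 -1;0 0 0.9 0 0 0 -1;0 0 0.7 0 0 0 -1;0 0 0.53 0 0 0 -1;0 0 0 0 0 0 -1;0 0 0 0 0 0 1;0 0 0 0 0 0 1")

```text
time_s: 53.1
tcp_pos: [0.3853, 0.3144, 0.0452]
ee_rot: [[-0.307, -0.952, 0.001], [-0.952, 0.307, 0.002], [-0.002, -0.001, -1.0]]
wrist_force: [0.3, 0.5, 0.2]
gripper_width: 0.896
gripper_force: 0.0
```

Request:
jog_arm(plan="0 0 0 0 0 0 1;0 0 0 0 0 0 1;0 0 0 0 0 0 1;0 0 0 0 0 0 1;0 0 0 0 0 0 1;0 0 -0.4 0 0 0 1;0 0 -1 0 0 0 1;0 0 -1 0 0 0 1;0 0 -1 0 0 0 1;0 0 -1 0 0 0 1")

```text
time_s: 54.1
tcp_pos: [0.3846, 0.3134, 0.1555]
ee_rot: [[-0.307, -0.952, -0.0], [-0.952, 0.307, -0.0], [0.0, 0.0, -1.0]]
wrist_force: [0.0, 0.5, -1.5]
gripper_width: 0.645
gripper_force: 30.0
```

Run:
```python
from h import *
goal(-.12,.088,.203,90)
```

```text
t 54.1 rack [-0.2385  0.266 ] z 0.1555 turn u [ 0.   -0.   -1.62] shift u [ 7.12 -4.74 -1.9 ] w 0.6450726110245839 f [ 0.   0.5 -1.5]
```

Request:
jog_arm(plan="0 0 -0.7 0 0 -0.81 1;0 0 -0.7 0 0 -0.81 1;0.5 -0.3 -0.5 0 0 0 1;1 -0.6 0 0 0 0 1;1 -0.6 0 0 0 0 1;1 -0.6 0 0 0 0 1;1 -0.6 0 0 0 0 1;1 -0.6 0 0 0 0 1;1 -0.6 0 0 0 0 1;0.6 -0.5 0 0 0 0 1")

```text
time_s: 55.1
tcp_pos: [0.4791, 0.1249, 0.2017]
ee_rot: [[-0.089, -0.996, -0.001], [-0.996, 0.089, -0.001], [0.001, 0.001, -1.0]]
wrist_force: [-0.6, 0.3, -1.3]
gripper_width: 0.646
gripper_force: 30.0
```

Request:
jog_arm(plan="0 -0.3 0 0 0 0 1;0 0 0 0 0 0 1;0 0 0 0 0 0 1;0 0 0 0 0 0 1;0 0 0 0 0 0 1;0 0 0 0 0 0 1;0 0 0 0 0 0 1;0 0 0 0 0 0 1;0 0 0 0 0 0 1;0 0 0 0 0 0 1")

```text
time_s: 56.1
tcp_pos: [0.4867, 0.1269, 0.2018]
ee_rot: [[-0.085, -0.996, -0.0], [-0.996, 0.085, 0.0], [-0.0, 0.0, -1.0]]
wrist_force: [-0.7, -1.1, -1.0]
gripper_width: 0.647
gripper_force: 30.0
```

Run:
```python
from h import *
goal(.045,.088,.203,90)
im,d=r.capture('side');P=pts('side',d)
q=(P[...,:2]-O)@np.c_[ex,ey];Z=P[...,2]
m=(Z>.165)&(Z<.195)&(q[...,0]>-.17)&(q[...,0]<-.08)&(q[...,1]>.03)&(q[...,1]<.16)
print(m.sum(),im[m].mean(0),np.percentile(q[m],[1,3,50,97],axis=0))
```

```text
t 56.1 rack [-0.1208  0.0889] z 0.2018 turn u [0. 0. 0.] shift u [ 0.04 -6.63 -0.05] w 0.6470036761419582 f [-0.7 -1.1 -1. ]
158 [44.46202532 48.94303797 58.88607595] [[-0.14502187  0.05725654]
 [-0.14459623  0.05845167]
 [-0.11708905  0.06375143]
 [-0.09269437  0.07884512]]
```

Request:
jog_arm(plan="-0.02 -0.6 0 0 0 0 1;0 -0.6 0 0 0 0 1;0 -0.6 0 0 0 0 1;0 -0.6 0 0 0 0 1;0 -0.5 0 0 0 0 1;0 -0.4 0 0 0 0 1;0 -0.4 0 0 0 0 1;0 -0.4 0 0 0 0 1;0 -0.4 0 0 0 0 1;0 0 0 0 0 0 1")

```text
time_s: 57.15
tcp_pos: [0.6, 0.1177, 0.2015]
ee_rot: [[-0.086, -0.996, 0.0], [-0.996, 0.086, -0.0], [0.0, -0.0, -1.0]]
wrist_force: [-0.2, 0.0, -2.2]
gripper_width: 0.645
gripper_force: 30.0
```

Request:
jog_arm(plan="0 -0.4 0 0 0 0 1;0 -0.4 0 0 0 0 1;0 -0.4 0 0 0 0 1;0 -0.4 0 0 0 0 1;0 -0.3 0 0 0 0 1;0 -0.22 0 0 0 0 1;0 0 0 0 0 0 1;0 0 0 0 0 0 1;0 0 0 0 0 0 1;0 0 0 0 0 0 1")

```text
time_s: 58.15
tcp_pos: [0.6514, 0.1133, 0.202]
ee_rot: [[-0.085, -0.996, 0.0], [-0.996, 0.085, 0.0], [-0.0, -0.0, -1.0]]
wrist_force: [0.3, 0.6, -1.3]
gripper_width: 0.649
gripper_force: 30.0
```

Request:
jog_arm(plan="0 0 0.2 0 0 0 1;0 0 0.2 0 0 0 1;0 0 0.2 0 0 0 1;0 0 0.1 0 0 0 1;0 0 0.1 0 0 0 1;0 0 0.1 0 0 0 1;0 0 0.06 0 0 0 1;0 0 0 0 0 0 1;0 0 0 0 0 0 1;0 0 0 0 0 0 1")

```text
time_s: 59.15
tcp_pos: [0.6518, 0.1133, 0.178]
ee_rot: [[-0.085, -0.996, 0.0], [-0.996, 0.085, 0.0], [-0.0, -0.0, -1.0]]
wrist_force: [0.2, -0.5, -1.5]
gripper_width: 0.643
gripper_force: 30.0
```

Request:
jog_arm(plan="0 0 0.08 0 0 0 1;0 0 0.06 0 0 0 1;0 0 0 0 0 0 1;0 0 0 0 0 0 1;0 0 0 0 0 0 1;0 0 0 0 0 0 1;0 0 0 0 0 0 1;0 0 0 0 0 0 1;0 0 0 0 0 0 1;0 0 0 0 0 0 1")

```text
time_s: 60.15
tcp_pos: [0.6522, 0.1134, 0.1759]
ee_rot: [[-0.085, -0.996, 0.002], [-0.996, 0.085, 0.0], [-0.001, -0.002, -1.0]]
wrist_force: [-2.6, 0.5, 6.1]
gripper_width: 0.644
gripper_force: 30.0
```

Request:
jog_arm(plan="0 0 0 0 0 0 -1;0 0 0 0 0 0 -1;0 0 0 0 0 0 -1;0 0 0 0 0 0 -1;0 0 0 0 0 0 -1;0 0 0 0 0 0 -1;0 0 0 0 0 0 -1;0 0 0 0 0 0 -1;0 0 -0.5 0 0 0 -1;0 0 -0.8 0 0 0 -1")

```text
time_s: 61.15
tcp_pos: [0.651, 0.113, 0.2064]
ee_rot: [[-0.086, -0.996, -0.003], [-0.996, 0.086, -0.001], [0.001, 0.003, -1.0]]
wrist_force: [-0.0, 0.0, -0.1]
gripper_width: 1.003
gripper_force: 0.0
```

Request:
jog_arm(plan="0 0 -1 0 0 0 -1;0 0 -1 0 0 0 -1;0 0 -1 0 0 0 -1;0 1 0 0 0 0 -1;0 1 0 0 0 0 -1;0 1 0 0 0 0 -1;0 1 0 0 0 0 -1;0 1 0 0 0 0 -1;0 1 0 0 0 0 -1;0 1 0 0 0 0 -1")

```text
time_s: 62.15
tcp_pos: [0.4765, 0.1282, 0.283]
ee_rot: [[-0.085, -0.996, 0.002], [-0.996, 0.085, 0.001], [-0.001, -0.002, -1.0]]
wrist_force: [-0.3, 0.6, -0.2]
gripper_width: 0.999
gripper_force: 0.0
```

Request:
jog_arm(plan="0 1 0 0 0 0 -1;0 1 0 0 0 0 -1;0 1 0 0 0 0 -1;0 0 0 0 0 0 -1;0 0 0 0 0 0 -1;0 0 0 0 0 0 -1;0 0 0 0 0 0 -1;0 0 0 0 0 0 -1;0 0 0 0 0 0 -1;0 0 0 0 0 0 -1")

```text
time_s: 63.15
tcp_pos: [0.4028, 0.1345, 0.2816]
ee_rot: [[-0.086, -0.996, -0.0], [-0.996, 0.086, -0.0], [0.0, 0.0, -1.0]]
wrist_force: [-0.0, -0.2, 0.6]
gripper_width: 1.0
gripper_force: 0.0
```

Run:
```python
from h import *
a,d=cap('side','side10.png');P=pts('side',d)
b,e=cap('top')
cv2.imwrite('pics/fin.png',np.vstack([a[100:],b[:250]])[:,:,::-1])
X,Y,Z=[P[...,i] for i in range(3)]
for lo,hi in((-.39,-.28),(-.5,-.39)):
    m=(X>.38)&(X<.55)&(Y>lo)&(Y<hi)&(Z>.068)&(Z<.09);print('jar',circ(P[m][:,:2],.029),np.median(Z[m]))
m=(X>.5)&(X<.6)&(Y>.0)&(Y<.065)&(Z>.06)&(Z<.08);print('knob',rk(circ(P[m][:,:2],.009)[0]))
```

```text
jar (array([ 0.44661112, -0.3267199 ]), np.float64(0.4366827924065381)) 0.07837049089537979
jar (array([ 0.48475531, -0.43009289]), np.float64(0.3554487545239189)) 0.0782703293766489
knob [-0.0449613   0.00057857]
```

View pics/fin.png

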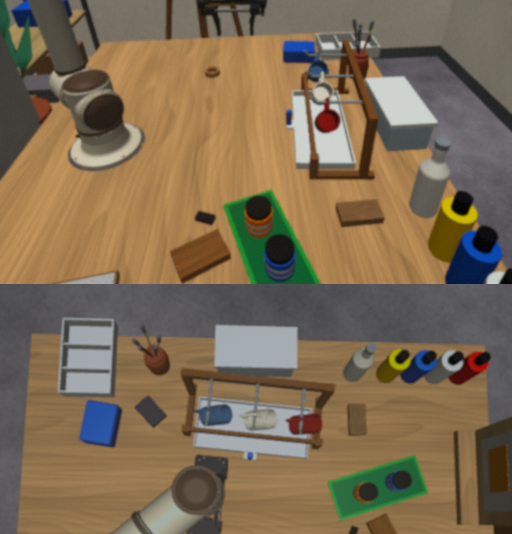

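All three mugs hang on separate hooks, both jars stand on the mat (lid tops at 78 mm) and the tray is against its stop.

```bash
python3 -c "
from station import r
print(r.finish_job())"
```

```text
the job is handed in; nothing more can be done
None
```

The job is handed in: both paint jars stand upright on the mat, the tray is fully home, and the blue, white and red mugs hang one to a hook; no verdict came back.

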